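# Set out the camshaft stand, hook in the carrier and lay the camshafts on the stand

### The job

First slide both arms of the blue camshaft stand outward until each red sprung button pops up through the hole in its sleeve. Then take the hook tool from its mat, drag the orange camshaft carrier by its post until the whole carrier is on the robot's side of the yellow tape line (no hand on the carrier or the camshafts until then), and put the hook back down on the mat. Lay every camshaft that is in the carrier across the two arms of the stand, seated in opposite V notches and about centred, one per notch pair, and leave the oil can, sealant bottle and spanner alone.

Things in the scene. Friction and masses are not known exactly. Their poses are not given: they have to be found in the camera images.
- stand_mid (a point): Fixed camshaft stand, bench height, under its middle. y runs along its blue sleeves (tops 47 mm up). The left arm slides out to +y, the right to -y. Each bears a cross bar (190 mm along x, 14 mm thick) with black V notches at x = -70, 0, +70 mm, at y = 75 mm fully in, 130 mm locked. A seated camshaft lies along y, axis 85 mm up; notch tips are 94 mm up and catch it up to 15 mm off.
- left_handle (a point): Centre of the upright yellow handle tab of the stand's left arm: 14 mm thick along the stand's y, 30 mm wide along x, from 20 to 72 mm above the bench, this point 50 mm up. It stands 45 mm outward of the arm's notched bar. Pull it along the stand's +y to slide the arm out; about 5 N moves it.
- right_handle (a point): Centre of the upright yellow handle tab of the stand's right arm: 14 mm thick along the stand's y, 30 mm wide along x, from 20 to 72 mm above the bench, this point 50 mm up. It stands 45 mm outward of the arm's notched bar. Pull it along the stand's -y to slide the arm out; about 5 N moves it.
- left_arm (a joint): How far the stand's left arm is slid out of its sleeve, m; 0 = fully in, starts at 0 to 0.018. At 0.055 its button is under the middle of the sleeve's hole, pops and holds it (2 mm of play; a solid end stop at 0.0585, so do not pull on hard). It stays where it is left.
- right_arm (a joint): How far the stand's right arm is slid out of its sleeve, m; 0 = fully in, starts at 0 to 0.018. At 0.055 its button is under the middle of the sleeve's hole, pops and holds it (2 mm of play; a solid end stop at 0.0585, so do not pull on hard). It stays where it is left.
- left_button (a joint): Rise of the red sprung button (10 mm in diameter) of the stand's left arm, m; 0 = pushed down, hidden inside the blue sleeve; 0.008 = popped up through the sleeve's 14 mm hole (40 mm from the stand's middle), standing 5 mm proud of the sleeve's top.
- right_button (a joint): Rise of the red sprung button (10 mm in diameter) of the stand's right arm, m; 0 = pushed down, hidden inside the blue sleeve; 0.008 = popped up through the sleeve's 14 mm hole (40 mm from the stand's middle), standing 5 mm proud of the sleeve's top.
- carrier_mid (a point): Loose orange carrier, mostly beyond the line; bench height, under the middle of its plate (156 mm along x, 280 mm along y, 8 mm thick). With camshafts 1.1 to 1.7 kg. Black notched bars at y = -130 and +130 mm, tips 59 mm high, hold camshafts along y at x = -60, 0, +60 mm. A 50 mm wide tongue at its near side, to x = -130 mm, bears the hooking post.
- carrier_post (a point): Upright steel post with a red top on the carrier's tongue, 12 mm in diameter, from 8 to 58 mm above the bench, 110 mm towards the robot from the carrier's middle. This point is on its axis, 30 mm above the bench.
- shaft_a_mid (a point): Steel camshaft A, may be absent: round shaft 24 mm in diameter, 320 mm long, 0.35 kg. Point on its axis, half-way along (flat dark collar); y runs along it. Plain within 43 mm of the middle: grip there. Lobes reaching 18 mm from the axis lie 43 to 90 mm out; the journals for the notches run from 100 mm to the ends. Starts in the carrier, axis 50 mm above the bench.
- shaft_b_mid (a point): Steel camshaft B, may be absent: round shaft 24 mm in diameter, 320 mm long, 0.35 kg. Point on its axis, half-way along (flat dark collar); y runs along it. Plain within 43 mm of the middle: grip there. Lobes reaching 18 mm from the axis lie 43 to 90 mm out; the journals for the notches run from 100 mm to the ends. Starts in the carrier, axis 50 mm above the bench.
- shaft_c_mid (a point): Steel camshaft C, may be absent: round shaft 24 mm in diameter, 320 mm long, 0.35 kg. Point on its axis, half-way along (flat dark collar); y runs along it. Plain within 43 mm of the middle: grip there. Lobes reaching 18 mm from the axis lie 43 to 90 mm out; the journals for the notches run from 100 mm to the ends. Starts in the carrier, axis 50 mm above the bench.
- hook_grip (a point): Hook tool: centre of its green box handle (100 mm along x, 22 wide, 26 high; 0.16 kg), lying flat on the mat. From the +x end an 8 mm rod at this height forms a level U open to the handle: jogs to y = +22 at x = 95, runs to x = 140, crosses to y = -20, returns to x = 115 mm. Lower it over a post at x = 120, y = 0; when pulled the post lies at x = 130.
- mat_mid (a point): Middle of the top of the flat grey rubber mat with a black edge for the hook, fixed on the bench, 260 mm along x, 140 mm along y, 4 mm thick.
- line_mid (a point): Middle of the yellow tape line on the bench, 18 mm wide, 500 mm long, running along y; the robot's side is -x.
- oil_can_mid (a point): Red oil can with a steel spout (68 mm in diameter, body 85 mm high, spout to 112 mm), a bystander. Point on its axis, 40 mm up.
- sealant_mid (a point): Grey sealant bottle with an orange cap (36 mm in diameter, 100 mm high), a bystander. Point on its axis, 50 mm up.
- spanner_mid (a point): Steel spanner lying flat (190 mm long), a bystander. Point near its middle.

How it is judged:
By the outcome, as a careful person would: the job done as asked, in the order asked, and still so for the second after the job is handed in, with the robot touching nothing.
Of shaft_a, shaft_b, shaft_c only 2 to 3 are there at a start; the rules pass over those that are not, and their reading is None.
At some moment in a run one of hook, carrier may be knocked a few centimetres aside while the robot is not near it.
Once in a run the grip may slacken for a moment while it holds something.
It also fails if it takes over 210 s, if anything falls off the work surface, if the arm or the gripper's body presses on something with over 40 N, if the wrist force passes 120 N, or if a joint passes its speed limit or range.

### The arm

A 6-joint arm with a two-finger parallel gripper is mounted at the origin on the work surface. World frame = base frame: x ahead of the robot, y to its left, z up, the work surface at z = 0. Lengths are in mm, angles in degrees, forces in N, time in s.
With the tool pointing down it reaches from about 400 to 925 mm from the base axis. Payload 12.5 kg.
Tool frame: the origin (TCP) lies at the very end of the fingers, on their centre line; the grasp point (between the pads) lies 19 mm behind it; z points along the fingers, y is the line along which they close (so a half turn about z gives the same grasp; the last joint's range is limited). The gripper opens to 95 mm and grips with 3 to 60 N. Pads are 20 mm wide; open, the fingers measure 119 mm over their backs; the gripper's body (75 mm by 180 mm) begins 59 mm behind the grasp point.
Start: joints at [62.876, 28.126, 89.318, -0, 62.55, -6.05], TCP at [224.712, 583.225, 214.661] pointing down, gripper open.
Joint ranges: [-177.58, 177.58], [-47.91, 125.51], [2.72, 160], [-65.01, 245.01], [3.68, 167.84], [-153.87, 153.87]. Speed limits (degrees/s): [127.2, 127.2, 159.86, 180, 180, 180].

### API

Orientations are given as a 3x3 rotation matrix whose columns are the frame's x, y, z axes.
In Python, from workcell import r, cams gives the robot as it stands.
- The arm moves only by the tool drive_tool, never from a script. Its argument "rows" is a list of rows, each an object of numbers: "ax", "ay", "az": the turn, a rotation vector about the tool's x, y, z in rad; "x", "y", "z": the shift along the tool's x, y, z in m; "grip": the opening, from 0 (shut) to 1 (fully open). In form: [{"ax": .., "ay": .., "az": .., "x": .., "y": .., "z": .., "grip": ..}, ...]. A call has 1 to 20 rows; each row is the pose to reach, as a shift and turn from the pose commanded when the call began, along the tool's axes at that moment; what a row does not reach only later rows make up. A row lasts 1/10 s, in which the tool goes at most 50 mm and 8.59 degrees, less where a joint would pass 70% of its speed; a pose out of reach is approached as far as the arm can. A call with a gripper value outside its range is refused whole. The fingers move at their own pace and stop on an object; the grip force is fixed at half the most. Time passes only in rows, so rows that repeat a pose let the fingers close. It gives the time, the measured TCP pose, the force and the opening at its end, in the units of the state.
- r.read_state(): the state, without advancing time (a new reading comes with each control period).
- cams.get_image(name): name is "scene" or "side" or "wrist"; returns a dict with "img" (384x512x3 uint8, red, green, blue), "range_z" (384x512 float32, mm along the optical axis (not along the pixel's ray), 0 where there is no reading), "fov_y" (degrees; the focal length in pixels is half the picture's height over the tangent of half this angle, whatever the lens; pixels are square), "cx", "cy" (the principal point, pixels), "view" (4x4, takes a point from world to camera coordinates); the wrist camera has in their place "hand_eye" (4x4, takes a point from camera to tool coordinates, whose origin is the TCP and whose axes are the flange's). Camera axes: x right, y down, z forward; pixel columns grow to the right and rows downward; lengths in mm; the calibration is good to about 2 mm. The wrist camera is an equidistant fisheye: a pixel r from the principal point sees the ray r / f radians off the axis. A picture is of the moment at which its call begins: read the wrist's pose just before it.
- r.close_job(): hands the job in, once; it reports no verdict.
Trained networks look in a picture, given as the dict that the camera call returned (one of the last four; its "shot" number tells which), for a name from the list of things; names that differ only in an ending like _2 or _b are one class to them, and where a whole thing is asked for, a point or a joint stands for the part that bears it (a point fixed in the world has none). Each returns a list of dicts, best first, with "p" (0 to 1); they miss things now and then, are a little off and sometimes report something else, mostly with a low value. They report only what shows in the picture. A call takes as long as a camera call.
- cams.spot_in(picture, label): "bbox" ([left, top, right, bottom] as shares, 0 to 1, of the picture: columns of its width, rows of its height, round what is visible of it).
- cams.silhouettes(picture, label): "pixels" (384x512 bool, what is visible of it) and "bbox" ([left, top, right, bottom] as shares, 0 to 1, of the picture: columns of its width, rows of its height, round what is visible of it).
- cams.place_of(picture, label): "point" ([column, row] as shares, 0 to 1, of the picture: columns of its width, rows of its height: a listed point, or the origin of a listed thing).
The state is a dict: "time_s": time; "joint_positions": joint angles; "dq": joint speeds; "joint_efforts": joint torques, N m; "position": TCP position; "ee_rot": TCP orientation; "ft_force": force on the tool from outside, world axes, zero at the start; "moment": the same for the moment, N m; "opening": opening from 0.0 (shut) to 1.0 (fully open).
Only numpy, scipy, OpenCV 4.12 (cv2) and the standard library are available. Lean on these libraries where they do the work, as an engineer would, in place of code of your own. Each camera call takes 0.05 s, during which the arm holds its last target. There are 200 camera calls.

## Working session

There is one attempt and no reset: what is moved stays moved. The work goes in short steps, Python scripts to look and compute and a tool call to move; the robot and the scene stay as the last step left them, time stands still between calls to the robot, and variables do not carry over. Pictures are saved under pics/ and viewed, on a budget of 14 in all, crops included, one or two more only if the job needs it, and the job is handed in when it is done.

Besides the shell and the picture viewer there is one more tool, called as name([rows], argument=value, ...), one row to a line, values as JSON. drive_tool: Moves the arm, as the interface text tells. Its arguments: {"type":"object","properties":{"rows":{"type":"array"}},"required":["rows"]}

```bash
ls; mkdir -p pics; cat > h.py <<'E'
import numpy as np, cv2
from workcell import r, cams
N=['stand_mid','left_handle','right_handle','carrier_mid','carrier_post','shaft_a_mid','hook_grip','mat_mid','line_mid','oil_can_mid','sealant_mid','spanner_mid']
def get(n):
    s=r.read_state(); d=cams.get_image(n); d['st']=s; d['name']=n; return d
def f_(d): return 192/np.tan(np.radians(d['fov_y'])/2)
def c2w(d):
    if 'view' in d: return np.linalg.inv(d['view'])
    T=np.eye(4); T[:3,:3]=np.array(d['st']['ee_rot']); T[:3,3]=d['st']['position']; return T@d['hand_eye']
def ray(d,u,v):
    f=f_(d); x=u-d['cx']; y=v-d['cy']
    if d['name']=='wrist':
        q=np.hypot(x,y); t=q/f; k=np.sin(t)/max(q,1e-9); c=np.array([x*k,y*k,np.cos(t)])
    else: c=np.array([x/f,y/f,1])
    T=c2w(d); return T[:3,3], T[:3,:3]@c
def atz(d,u,v,z):
    o,w=ray(d,u,v); return o+w*(z-o[2])/w[2]
def proj(d,p):
    T=np.linalg.inv(c2w(d)); c=T[:3,:3]@np.array(p)+T[:3,3]; f=f_(d)
    if d['name']=='wrist':
        q=np.hypot(c[0],c[1]); t=np.arctan2(q,c[2]); return d['cx']+f*t*c[0]/q, d['cy']+f*t*c[1]/q
    return d['cx']+f*c[0]/c[2], d['cy']+f*c[1]/c[2]
def save(d,n): cv2.imwrite('pics/'+n,cv2.cvtColor(d['img'],cv2.COLOR_RGB2BGR))
def cloud(d,mask):
    """world points of masked pixels by depth"""
    v,u=np.nonzero(mask&(d['range_z']>0)); z=d['range_z'][v,u]; f=f_(d); x=u-d['cx'];y=v-d['cy']
    if d['name']=='wrist':
        q=np.hypot(x,y)+1e-9; t=q/f; k=np.tan(t)/q; c=np.stack([x*k*z,y*k*z,z])
    else: c=np.stack([x/f*z,y/f*z,z])
    T=c2w(d); return (T[:3,:3]@c).T+T[:3,3]
Z=dict(stand_mid=0,left_handle=50,right_handle=50,carrier_mid=0,carrier_post=30,shaft_a_mid=50,hook_grip=17,mat_mid=4,line_mid=0,oil_can_mid=40,sealant_mid=50,spanner_mid=3)
def find(d,n,z=None,k=2):
    o=[]
    for q in cams.place_of(d,n)[:k]:
        u,v=q['point'][0]*512,q['point'][1]*384
        o.append((round(q['p'],2),np.round([u,v]).tolist(),np.round(atz(d,u,v,Z[n] if z is None else z)[:2],1).tolist()))
    return o
E
python3 - <<'E'
from h import *
for c in ['scene','side','wrist']:
    d=get(c); save(d,c+'0.png'); print(c,np.round(c2w(d)[:3,3]),d['fov_y'])
    for n in N:
        print(n,find(d,n,k=4 if n=='shaft_a_mid' else 1))
s=r.read_state();print(s['ee_rot'],s['opening'],s['time_s'])
E
python3 -c "
import cv2
a=[cv2.imread('pics/%s0.png'%n) for n in('scene','side')]
cv2.imwrite('pics/both.png',cv2.resize(cv2.vconcat(a),None,fx=.78,fy=.78))"
```

```text
pics
scene [ 968. -188.  656.] 57.61965579045688
stand_mid [(0.7, [285.0, 152.0], [545.1, 248.7])]
left_handle [(0.73, [323.0, 122.0], [556.2, 360.5])]
right_handle [(0.66, [244.0, 159.0], [535.8, 125.9])]
carrier_mid [(0.93, [152.0, 325.0], [717.3, -219.2])]
carrier_post [(0.93, [125.0, 273.0], [614.0, -213.3])]
shaft_a_mid [(0.62, [135.0, 284.0], [655.8, -207.3]), (0.56, [366.0, 170.0], [729.6, 324.3])]
hook_grip [(0.58, [171.0, 179.0], [460.1, -29.2])]
mat_mid [(0.84, [185.0, 186.0], [485.5, -10.4])]
line_mid []
oil_can_mid [(0.91, [285.0, 251.0], [766.0, 53.3])]
sealant_mid []
spanner_mid [(0.77, [332.0, 220.0], [759.6, 197.6])]
side [ 331. -601.  775.] 44.592064567678335
stand_mid [(0.81, [204.0, 178.0], [547.8, 238.9])]
left_handle [(0.68, [185.0, 135.0], [544.3, 358.8])]
right_handle [(0.74, [216.0, 197.0], [536.6, 112.2])]
carrier_mid [(0.65, [370.0, 295.0], [728.9, -216.2])]
carrier_post [(0.88, [315.0, 311.0], [603.7, -217.8])]
shaft_a_mid [(0.79, [345.0, 289.0], [667.8, -211.6])]
hook_grip [(0.55, [207.0, 262.0], [465.0, -23.1])]
mat_mid [(0.94, [212.0, 259.0], [479.4, -8.7])]
line_mid [(0.51, [398.0, 271.0], [812.5, -191.3])]
oil_can_mid [(0.74, [323.0, 189.0], [771.5, 45.9])]
sealant_mid [(0.61, [254.0, 122.0], [727.0, 334.2])]
spanner_mid [(0.98, [287.0, 165.0], [754.8, 193.6])]
wrist [149. 611. 385.] 65.70646984690485
stand_mid []
left_handle []
right_handle []
carrier_mid []
carrier_post []
shaft_a_mid []
hook_grip []
mat_mid []
line_mid []
oil_can_mid []
sealant_mid []
spanner_mid []
[[-9.33125483e-01  3.59550872e-01  5.91971131e-05]
 [ 3.59550875e-01  9.33125482e-01  6.00832138e-05]
 [-3.36353627e-05  7.73495517e-05 -9.99999996e-01]] 1.0038064983203203 1.95
```

View pics/scene0.png

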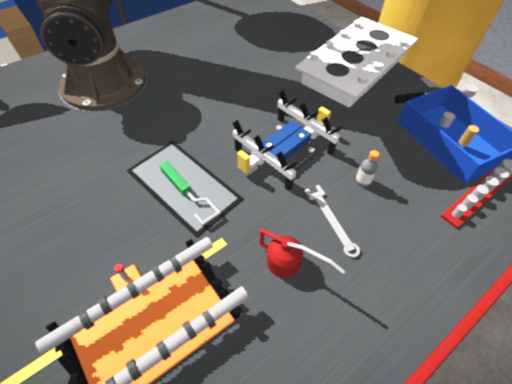

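View pics/side0.png

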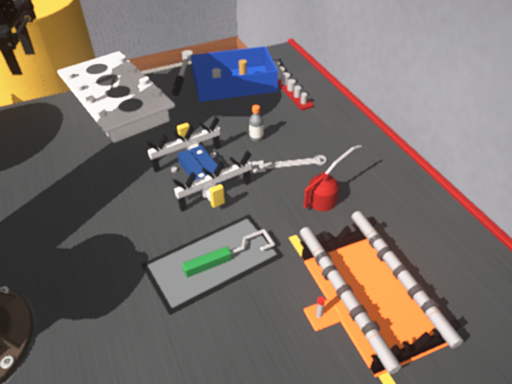

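The scene picture shows the blue stand around (290,140) with its yellow tabs at (243,161) and (323,115). The green hook is on the mat at (185,185). The carrier at (150,320) holds two camshafts, in its near and far notches. Next I go above the stand for a close look.

drive_tool([
  {"x": -0.474,"y": -0.185,"z": -0.045,"az": -0.309,"grip": 1},
  {"x": -0.474,"y": -0.185,"z": -0.045,"az": -0.309,"grip": 1},
  {"x": -0.474,"y": -0.185,"z": -0.045,"az": -0.309,"grip": 1},
  {"x": -0.474,"y": -0.185,"z": -0.045,"az": -0.309,"grip": 1},
  {"x": -0.474,"y": -0.185,"z": -0.045,"az": -0.309,"grip": 1},
  {"x": -0.474,"y": -0.185,"z": -0.045,"az": -0.309,"grip": 1},
  {"x": -0.474,"y": -0.185,"z": -0.045,"az": -0.309,"grip": 1},
  {"x": -0.474,"y": -0.185,"z": -0.045,"az": -0.309,"grip": 1},
  {"x": -0.474,"y": -0.185,"z": -0.045,"az": -0.309,"grip": 1},
  {"x": -0.474,"y": -0.185,"z": -0.045,"az": -0.309,"grip": 1},
  {"x": -0.474,"y": -0.185,"z": -0.045,"az": -0.309,"grip": 1},
  {"x": -0.474,"y": -0.185,"z": -0.045,"az": -0.309,"grip": 1},
  {"x": -0.474,"y": -0.185,"z": -0.045,"az": -0.309,"grip": 1},
  {"x": -0.474,"y": -0.185,"z": -0.045,"az": -0.309,"grip": 1},
])

```text
$.rows[0]: bad value
```

```bash
cat >> h.py <<'E'
def go(p,yaw=None,s=None):
    """tool-frame shift (m) and az to put TCP at world p; yaw=angle of tool y axis in world, deg"""
    s=s or r.read_state(); R=np.array(s['ee_rot']); sh=R.T@(np.array(p)-s['position'])/1000
    a=np.degrees(np.arctan2(R[1,1],R[0,1])); dz=0 if yaw is None else -np.radians(yaw-a)
    return np.round(sh,4).tolist(), round(float(dz),4), 'now yaw %.2f'%a
def cm(d,lab,zlo=-99,zhi=999,k=0):
    q=cams.silhouettes(d,lab)
    if not q: return None
    P=cloud(d,q[k]['pixels']); return P[(P[:,2]>zlo)&(P[:,2]<zhi)]
E
python3 - <<'E'
from h import *
d=get('wrist'); save(d,'w1.png')
print(r.read_state()['position'],r.read_state()['opening'])
for n in ['stand_mid','left_handle','right_handle']:
    print(n,find(d,n))
hsv=cv2.cvtColor(d['img'],cv2.COLOR_RGB2HSV)
m=(hsv[...,0]>20)&(hsv[...,0]<35)&(hsv[...,1]>130)&(hsv[...,2]>100)
nb,l,st,c=cv2.connectedComponentsWithStats(m.astype('uint8'))
for i in range(1,nb):
    if st[i,4]>25:
        P=cloud(d,l==i); T=P[P[:,2]>68]
        print('yel',c[i],st[i,4],P.min(0).round(),P.max(0).round(),'top',len(T),T.mean(0).round(1) if len(T) else 0)
m=(hsv[...,0]>105)&(hsv[...,0]<125)&(hsv[...,1]>150)
P=cloud(d,m); P=P[(P[:,2]>42)&(P[:,2]<52)]; print('blue',len(P),P.mean(0),P.min(0),P.max(0), cv2.minAreaRect(P[:,:2].astype('float32')))
E
```

```text
[224.70681246 583.21642136 214.66969993] 1.0015648917183515
stand_mid []
left_handle []
right_handle []
yel [431.79041916   6.28443114] 334 [ -33. 1319. -730.] [  37. 1442. -372.] top 0 0
yel [460.49032258  24.37419355] 310 [  47. 1263. -428.] [ 166. 1315. -268.] top 0 0
yel [433.82857143  16.2       ] 35 [  36. 1299. -552.] [  70. 1328. -473.] top 0 0
yel [409.97540984  35.33606557] 122 [  34. 1263. -727.] [ 170. 1330. -599.] top 0 0
yel [433.63090129  36.27467811] 233 [  60. 1260. -585.] [ 183. 1304. -433.] top 0 0
yel [415.96875  42.6875 ] 32 [ 108. 1264. -649.] [ 146. 1283. -602.] top 0 0
yel [461.15909091  45.77272727] 44 [ 150. 1258. -381.] [ 198. 1267. -335.] top 0 0
yel [424.39393939  49.42424242] 33 [ 146. 1261. -627.] [ 173. 1268. -534.] top 0 0
yel [441.38095238  61.11111111] 63 [ 173. 1253. -541.] [ 236. 1265. -429.] top 0 0
yel [412.60606061  57.33333333] 33 [ 162. 1259. -724.] [ 190. 1267. -631.] top 0 0
yel [428.81651376  71.29357798] 109 [ 172. 1259. -668.] [ 288. 1281. -536.] top 0 0
yel [444.65517241  70.75862069] 29 [ 228. 1256. -534.] [ 261. 1272. -432.] top 0 0
y
[... 235 characters left out ...]
204.] top 0 0
yel [440.92465753  87.93835616] 146 [ 252. 1259. -721.] [ 366. 1331. -442.] top 0 0
yel [489.29508197  84.85245902] 61 [ 275. 1273. -347.] [ 326. 1300. -250.] top 0 0
yel [452.37735849  96.1509434 ] 53 [ 313. 1289. -631.] [ 399. 1371. -492.] top 0 0
yel [496.09859155  99.4084507 ] 71 [ 324. 1296. -368.] [ 382. 1345. -271.] top 0 0
yel [460.30769231 100.92307692] 26 [ 352. 1315. -583.] [ 389. 1357. -478.] top 0 0
yel [504.11111111 107.77777778] 27 [ 361. 1323. -359.] [ 411. 1391. -292.] top 0 0<stdin>:14: RuntimeWarning: Mean of empty slice.
  ret = um.true_divide(
Traceback (most recent call last):
ValueError: zero-size array to reduction operation minimum which has no identity
```

View pics/w1.png

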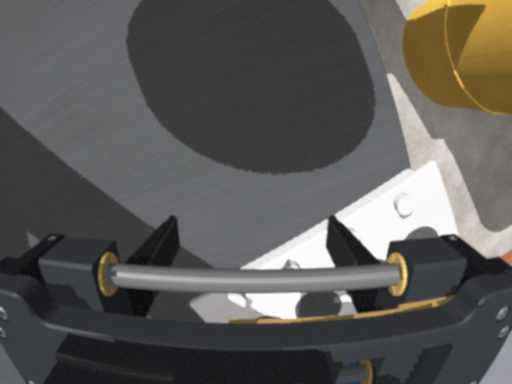

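drive_tool([
  {"ax": 0,"ay": 0,"x": -0.498,"y": -0.176,"z": -0.045,"az": -0.309,"grip": 1},
  {"ax": 0,"ay": 0,"x": -0.498,"y": -0.176,"z": -0.045,"az": -0.309,"grip": 1},
  {"ax": 0,"ay": 0,"x": -0.498,"y": -0.176,"z": -0.045,"az": -0.309,"grip": 1},
  {"ax": 0,"ay": 0,"x": -0.498,"y": -0.176,"z": -0.045,"az": -0.309,"grip": 1},
  {"ax": 0,"ay": 0,"x": -0.498,"y": -0.176,"z": -0.045,"az": -0.309,"grip": 1},
  {"ax": 0,"ay": 0,"x": -0.498,"y": -0.176,"z": -0.045,"az": -0.309,"grip": 1},
  {"ax": 0,"ay": 0,"x": -0.498,"y": -0.176,"z": -0.045,"az": -0.309,"grip": 1},
  {"ax": 0,"ay": 0,"x": -0.498,"y": -0.176,"z": -0.045,"az": -0.309,"grip": 1},
  {"ax": 0,"ay": 0,"x": -0.498,"y": -0.176,"z": -0.045,"az": -0.309,"grip": 1},
  {"ax": 0,"ay": 0,"x": -0.498,"y": -0.176,"z": -0.045,"az": -0.309,"grip": 1},
  {"ax": 0,"ay": 0,"x": -0.498,"y": -0.176,"z": -0.045,"az": -0.309,"grip": 1},
  {"ax": 0,"ay": 0,"x": -0.498,"y": -0.176,"z": -0.045,"az": -0.309,"grip": 1},
  {"ax": 0,"ay": 0,"x": -0.498,"y": -0.176,"z": -0.045,"az": -0.309,"grip": 1},
  {"ax": 0,"ay": 0,"x": -0.498,"y": -0.176,"z": -0.045,"az": -0.309,"grip": 1},
])

```text
time_s: 3.55
position: [625.4, 240.6, 259.5]
ee_rot: [[-0.998, 0.058, -0.001], [0.058, 0.998, 0.0], [0.001, 0.0, -1.0]]
ft_force: [0.5, -0.5, -0.7]
opening: 1.004
```

```bash
cat > st.py <<'E'
from h import *
import sys
d=get('wrist'); save(d,sys.argv[1])
s=d['st'];print(s['time_s'],s['position'].round(1),s['opening'])
for n in ['stand_mid','left_handle','right_handle']:
    print(n,find(d,n))
hsv=cv2.cvtColor(d['img'],cv2.COLOR_RGB2HSV)
m=(hsv[...,0]>18)&(hsv[...,0]<35)&(hsv[...,1]>130)&(hsv[...,2]>80)
nb,l,st,c=cv2.connectedComponentsWithStats(m.astype('uint8'))
for i in range(1,nb):
    if st[i,4]>40:
        P=cloud(d,l==i); T=P[P[:,2]>66] if len(P) else P
        if len(T)>5: print('yel',c[i].round(),st[i,4],'top',len(T),T.mean(0).round(1),'range',T.min(0).round(),T.max(0).round())
m=(hsv[...,0]>105)&(hsv[...,0]<125)&(hsv[...,1]>150)
P=cloud(d,m); P=P[(P[:,2]>40)&(P[:,2]<54)]
if len(P): print('blue',len(P),P.mean(0).round(1), cv2.minAreaRect(P[:,:2].astype('float32')))
m=((hsv[...,0]<6)|(hsv[...,0]>174))&(hsv[...,1]>130)&(hsv[...,2]>70)
nb,l,st,c=cv2.connectedComponentsWithStats(m.astype('uint8'))
for i in range(1,nb):
    if st[i,4]>15: print('red',c[i].round(),st[i,4],atz(d,*c[i],52).round())
E
python3 st.py w2.png
```

```text
3.55 [625.4 240.6 259.5] 1.004367536345941
stand_mid [(0.64, [250.0, 100.0], [541.9, 241.6])]
left_handle [(0.67, [351.0, 102.0], [548.9, 373.9]), (0.42, [2.0, 202.0], [659.2, -216.2])]
right_handle [(0.81, [157.0, 107.0], [540.8, 120.3]), (0.66, [353.0, 99.0], [544.1, 376.7])]
yel [351.  99.] 390 top 259 [544.1 370.8  71.8] range [529. 363.  66.] [558. 379.  75.]
yel [155. 107.] 374 top 251 [540.3 122.1  71.6] range [526. 113.  66.] [554. 130.  75.]
blue 4445 [575.7 312.8  47.4] ((642.700439453125, 447.7724304199219), (588.309814453125, 148.72525024414062), 66.12376403808594)
red [129. 243.] 678 [734.  47.  52.]
red [347. 307.] 121 [874. 385.  52.]
```

View pics/w2.png

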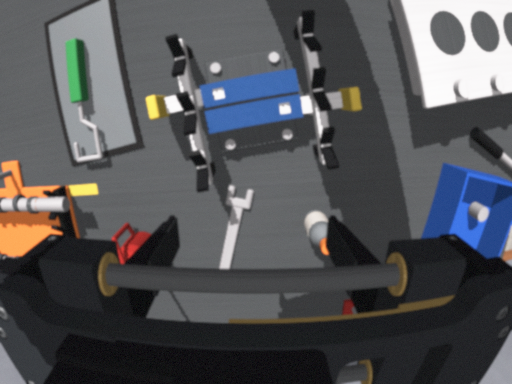

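The wrist view shows the stand with its sleeves at about (250,100) and handle tabs at (351,99) and (155,107). The sleeves are visibly yawed and sit side by side, so I'll measure the stand's axis from the blue region.

```bash
cat > yaw.py <<'E'
from h import *
d=get('wrist'); hsv=cv2.cvtColor(d['img'],cv2.COLOR_RGB2HSV)
m=(hsv[...,0]>105)&(hsv[...,0]<125)&(hsv[...,1]>130)
nb,l,st,c=cv2.connectedComponentsWithStats(m.astype('uint8'))
for i in range(1,nb):
    if st[i,4]>300:
        P=cloud(d,l==i); P=P[(P[:,2]>42)&(P[:,2]<54)]
        if len(P)>50: print('blue',c[i].round(),len(P),P.mean(0).round(1), cv2.minAreaRect(P[:,:2].astype('float32')))
m=(hsv[...,0]>18)&(hsv[...,0]<35)&(hsv[...,1]>130)&(hsv[...,2]>80)
nb,l,st,c=cv2.connectedComponentsWithStats(m.astype('uint8'))
for i in range(1,nb):
    if st[i,4]>100:
        P=cloud(d,l==i); P=P[P[:,2]>68] if len(P) else P
        if len(P)>50: print('yel',P.mean(0).round(1),cv2.minAreaRect(P[:,:2].astype('float32')))
# steel bars: high points 80..96 around stand
P=cloud(d,np.ones((384,512),bool)); P=P[(P[:,2]>74)&(P[:,2]<100)&(abs(P[:,0]-545)<130)]
for n,c0 in (('R',165),('L',325)):
    Q=P[abs(P[:,1]-c0)<45]; 
    if len(Q)>20: w,V=np.linalg.eigh(np.cov(Q[:,:2].T)); print(n,len(Q),Q.mean(0).round(1),np.sqrt(w),V[:,1], Q.min(0).round(),Q.max(0).round())
E
python3 yaw.py
```

```text
blue [252.  87.] 1979 [525.4 245.8  47.5] ((525.886962890625, 242.0632781982422), (30.013362884521484, 123.15064239501953), 6.950024604797363)
blue [250. 114.] 1998 [559.9 241.7  47.4] ((559.6288452148438, 245.2830810546875), (30.2720947265625, 123.1714096069336), 7.08155632019043)
blue [471. 209.] 674 [725.5 627.7  47.9] ((736.8121948242188, 625.8050537109375), (159.40447998046875, 155.38804626464844), 78.53999328613281)
yel [544. 371.  72.] ((544.06396484375, 371.6267395019531), (29.19457244873047, 13.66795539855957), 6.052038669586182)
yel [540.5 121.9  71.9] ((540.4541625976562, 121.23825073242188), (28.99847412109375, 13.998359680175781), 6.268393039703369)
R 1227 [551.7 167.9  86. ] [ 4.82117077 60.7613852 ] [-0.99258119 -0.12158364] [456. 123.  74.] [648. 186.  95.]
L 1229 [530.9 324.6  86. ] [ 4.38201081 59.9841585 ] [-0.99255205 -0.1218213 ] [438. 306.  74.] [628. 344.  96.]
```

```bash
python3 - <<'E'
from h import *
d=get('wrist'); P=cloud(d,np.ones((384,512),bool)); Q=P[(P[:,1]>400)&(P[:,1]<560)&(P[:,0]>430)&(P[:,0]<620)]
print(Q[Q[:,2]>15].min(0) if (Q[:,2]>15).any() else 0, Q[:,2].max())
print(go([544.3,371.3,110],97),go([544.3,371.3,38],97))
E
```

```text
[430.04421879 452.33875614  15.05801978] 88.91413420713565
([0.0889, 0.1258, 0.1498], -0.18, 'now yaw 86.69') ([0.0889, 0.1258, 0.2218], -0.18, 'now yaw 86.69')
```

drive_tool([
  {"ax": 0,"ay": 0,"az": -0.18,"x": 0.089,"y": 0.126,"z": 0.15,"grip": 0.38},
  {"ax": 0,"ay": 0,"az": -0.18,"x": 0.089,"y": 0.126,"z": 0.15,"grip": 0.38},
  {"ax": 0,"ay": 0,"az": -0.18,"x": 0.089,"y": 0.126,"z": 0.15,"grip": 0.38},
  {"ax": 0,"ay": 0,"az": -0.18,"x": 0.089,"y": 0.126,"z": 0.15,"grip": 0.38},
  {"ax": 0,"ay": 0,"az": -0.18,"x": 0.089,"y": 0.126,"z": 0.15,"grip": 0.38},
  {"ax": 0,"ay": 0,"az": -0.18,"x": 0.089,"y": 0.126,"z": 0.15,"grip": 0.38},
  {"ax": 0,"ay": 0,"az": -0.18,"x": 0.089,"y": 0.126,"z": 0.15,"grip": 0.38},
  {"ax": 0,"ay": 0,"az": -0.18,"x": 0.089,"y": 0.126,"z": 0.15,"grip": 0.38},
  {"ax": 0,"ay": 0,"az": -0.18,"x": 0.089,"y": 0.126,"z": 0.18,"grip": 0.38},
  {"ax": 0,"ay": 0,"az": -0.18,"x": 0.089,"y": 0.126,"z": 0.2,"grip": 0.38},
  {"ax": 0,"ay": 0,"az": -0.18,"x": 0.089,"y": 0.126,"z": 0.222,"grip": 0.38},
  {"ax": 0,"ay": 0,"az": -0.18,"x": 0.089,"y": 0.126,"z": 0.222,"grip": 0.38},
  {"ax": 0,"ay": 0,"az": -0.18,"x": 0.089,"y": 0.126,"z": 0.222,"grip": 0},
  {"ax": 0,"ay": 0,"az": -0.18,"x": 0.089,"y": 0.126,"z": 0.222,"grip": 0},
  {"ax": 0,"ay": 0,"az": -0.18,"x": 0.089,"y": 0.126,"z": 0.222,"grip": 0},
  {"ax": 0,"ay": 0,"az": -0.18,"x": 0.089,"y": 0.126,"z": 0.222,"grip": 0},
  {"ax": 0,"ay": 0,"az": -0.18,"x": 0.089,"y": 0.126,"z": 0.222,"grip": 0},
  {"ax": 0,"ay": 0,"az": -0.18,"x": 0.089,"y": 0.126,"z": 0.222,"grip": 0},
])

```text
time_s: 5.65
position: [545.4, 371.5, 39.1]
ee_rot: [[-0.993, -0.121, 0.002], [-0.121, 0.993, 0.001], [-0.002, 0.001, -1.0]]
ft_force: [0.8, 1.4, 7.0]
opening: 0.146
```

drive_tool([
  {"ax": 0,"ay": 0,"az": 0,"x": 0,"y": 0.008,"z": 0,"grip": 0},
  {"ax": 0,"ay": 0,"az": 0,"x": 0,"y": 0.016,"z": 0,"grip": 0},
  {"ax": 0,"ay": 0,"az": 0,"x": 0,"y": 0.024,"z": 0,"grip": 0},
  {"ax": 0,"ay": 0,"az": 0,"x": 0,"y": 0.032,"z": 0,"grip": 0},
  {"ax": 0,"ay": 0,"az": 0,"x": 0,"y": 0.038,"z": 0,"grip": 0},
  {"ax": 0,"ay": 0,"az": 0,"x": 0,"y": 0.042,"z": 0,"grip": 0},
  {"ax": 0,"ay": 0,"az": 0,"x": 0,"y": 0.045,"z": 0,"grip": 0},
  {"ax": 0,"ay": 0,"az": 0,"x": 0,"y": 0.047,"z": 0,"grip": 0},
  {"ax": 0,"ay": 0,"az": 0,"x": 0,"y": 0.048,"z": 0,"grip": 0},
  {"ax": 0,"ay": 0,"az": 0,"x": 0,"y": 0.049,"z": 0,"grip": 0},
  {"ax": 0,"ay": 0,"az": 0,"x": 0,"y": 0.049,"z": 0,"grip": 0},
  {"ax": 0,"ay": 0,"az": 0,"x": 0,"y": 0.049,"z": 0,"grip": 0},
])

```text
time_s: 6.85
position: [539.5, 419.8, 39.2]
ee_rot: [[-0.993, -0.121, 0.002], [-0.121, 0.993, 0.001], [-0.002, 0.001, -1.0]]
ft_force: [0.9, -1.0, 8.1]
opening: 0.142
```

```bash
python3 - <<'E'
from h import *
d=get('wrist'); print(d['st']['position'],d['st']['ft_force'])
for c in ['scene','side']:
    d=get(c)
    print(c,[(round(q['p'],2),(np.array(q['point'])*[512,384]).round()) for q in cams.place_of(d,'left_button')[:2]])
    if c=='scene':
        I=cv2.resize(d['img'][90:190,220:360],None,fx=4,fy=4,interpolation=cv2.INTER_CUBIC)
        cv2.imwrite('pics/s3.png',I[...,::-1])
E
```

```text
[539.48484906 419.79356799  39.16123525] [ 0.94570959 -0.97471367  8.12532302]Traceback (most recent call last):
  File "<stdin>", line 5, in <module>
ValueError: it knows: carrier_mid, carrier_post, hook_grip, left_handle, line_mid, mat_mid, oil_can_mid, right_handle, sealant_mid, shaft_a_mid, shaft_b_mid, shaft_c_mid, spanner_mid, stand_mid
```

```bash
cat > btn.py <<'E'
from h import *
import sys
c0=np.array([542.8,243.7]);X=np.array([.9926,.1219]);Y=np.array([-.1219,.9926])
im=[]
for c in ['scene','side']:
    d=get(c); hsv=cv2.cvtColor(d['img'],cv2.COLOR_RGB2HSV)
    m=((hsv[...,0]<8)|(hsv[...,0]>172))&(hsv[...,1]>110)&(hsv[...,2]>50)
    for s in (1,-1):
        for o in (17,-17):
            p=c0+Y*40*s+X*o; u,v=proj(d,[*p,50]); u,v=int(u),int(v)
            print(c,'L' if s>0 else 'R',o,(u,v),'red px',m[v-5:v+6,u-6:u+7].sum())
    u,v=map(int,proj(d,[*c0,50])); im.append(cv2.resize(d['img'][v-50:v+50,u-65:u+65],None,fx=4,fy=3,interpolation=cv2.INTER_CUBIC))
cv2.imwrite('pics/'+sys.argv[1],cv2.vconcat(im)[...,::-1])
E
python3 btn.py b1.png
```

```text
scene L 17 (300, 134) red px 12
scene L -17 (290, 127) red px 0
scene R 17 (278, 150) red px 0
scene R -17 (268, 143) red px 0
side L 17 (198, 150) red px 15
side L -17 (185, 154) red px 0
side R 17 (212, 168) red px 0
side R -17 (199, 173) red px 0
```

View pics/b1.png

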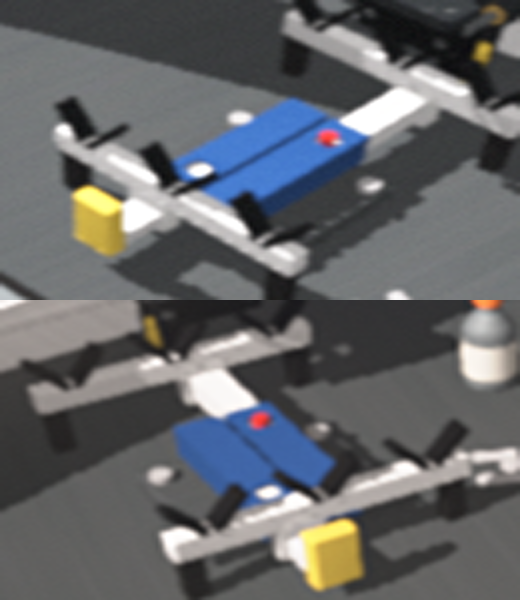

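The scene crop shows the left red button popped at (328,137), and the side crop agrees at (260,420). Next is the right arm.

drive_tool([
  {"ax": 0,"ay": 0,"az": 0,"x": 0,"y": 0,"z": 0,"grip": 0.38},
  {"ax": 0,"ay": 0,"az": 0,"x": 0,"y": 0,"z": 0,"grip": 0.38},
  {"ax": 0,"ay": 0,"az": 0,"x": 0,"y": 0,"z": 0,"grip": 0.38},
  {"ax": 0,"ay": 0,"az": 0,"x": 0,"y": 0,"z": -0.045,"grip": 0.38},
  {"ax": 0,"ay": 0,"az": 0,"x": 0,"y": 0,"z": -0.09,"grip": 0.38},
  {"ax": 0,"ay": 0,"az": 0,"x": 0.035,"y": -0.296,"z": -0.09,"grip": 0.38},
  {"ax": 0,"ay": 0,"az": 0,"x": 0.035,"y": -0.296,"z": -0.09,"grip": 0.38},
  {"ax": 0,"ay": 0,"az": 0,"x": 0.035,"y": -0.296,"z": -0.09,"grip": 0.38},
  {"ax": 0,"ay": 0,"az": 0,"x": 0.035,"y": -0.296,"z": -0.09,"grip": 0.38},
  {"ax": 0,"ay": 0,"az": 0,"x": 0.035,"y": -0.296,"z": -0.09,"grip": 0.38},
  {"ax": 0,"ay": 0,"az": 0,"x": 0.035,"y": -0.296,"z": -0.09,"grip": 0.38},
  {"ax": 0,"ay": 0,"az": 0,"x": 0.035,"y": -0.296,"z": -0.09,"grip": 0.38},
  {"ax": 0,"ay": 0,"az": 0,"x": 0.035,"y": -0.296,"z": -0.09,"grip": 0.38},
  {"ax": 0,"ay": 0,"az": 0,"x": 0.035,"y": -0.296,"z": -0.09,"grip": 0.38},
])

```text
time_s: 8.45
position: [539.8, 122.3, 127.6]
ee_rot: [[-0.993, -0.121, 0.0], [-0.121, 0.993, 0.0], [-0.0, 0.0, -1.0]]
ft_force: [-1.0, 1.2, -0.4]
opening: 0.38
```

drive_tool([
  {"ax": 0,"ay": 0,"az": 0,"x": -0.001,"y": -0.001,"z": 0.03,"grip": 0.38},
  {"ax": 0,"ay": 0,"az": 0,"x": -0.001,"y": -0.001,"z": 0.06,"grip": 0.38},
  {"ax": 0,"ay": 0,"az": 0,"x": -0.001,"y": -0.001,"z": 0.089,"grip": 0.38},
  {"ax": 0,"ay": 0,"az": 0,"x": -0.001,"y": -0.001,"z": 0.089,"grip": 0.38},
  {"ax": 0,"ay": 0,"az": 0,"x": -0.001,"y": -0.001,"z": 0.089,"grip": 0},
  {"ax": 0,"ay": 0,"az": 0,"x": -0.001,"y": -0.001,"z": 0.089,"grip": 0},
  {"ax": 0,"ay": 0,"az": 0,"x": -0.001,"y": -0.001,"z": 0.089,"grip": 0},
  {"ax": 0,"ay": 0,"az": 0,"x": -0.001,"y": -0.001,"z": 0.089,"grip": 0},
  {"ax": 0,"ay": 0,"az": 0,"x": -0.001,"y": -0.001,"z": 0.089,"grip": 0},
  {"ax": 0,"ay": 0,"az": 0,"x": -0.001,"y": -0.001,"z": 0.089,"grip": 0},
])

```text
time_s: 9.45
position: [541.1, 121.0, 39.4]
ee_rot: [[-0.993, -0.121, 0.001], [-0.121, 0.993, 0.001], [-0.001, 0.0, -1.0]]
ft_force: [-0.9, 3.3, 6.9]
opening: 0.145
```

drive_tool([
  {"ax": 0,"ay": 0,"az": 0,"x": 0,"y": -0.008,"z": 0,"grip": 0},
  {"ax": 0,"ay": 0,"az": 0,"x": 0,"y": -0.016,"z": 0,"grip": 0},
  {"ax": 0,"ay": 0,"az": 0,"x": 0,"y": -0.024,"z": 0,"grip": 0},
  {"ax": 0,"ay": 0,"az": 0,"x": 0,"y": -0.032,"z": 0,"grip": 0},
  {"ax": 0,"ay": 0,"az": 0,"x": 0,"y": -0.04,"z": 0,"grip": 0},
  {"ax": 0,"ay": 0,"az": 0,"x": 0,"y": -0.046,"z": 0,"grip": 0},
  {"ax": 0,"ay": 0,"az": 0,"x": 0,"y": -0.05,"z": 0,"grip": 0},
  {"ax": 0,"ay": 0,"az": 0,"x": 0,"y": -0.052,"z": 0,"grip": 0},
  {"ax": 0,"ay": 0,"az": 0,"x": 0,"y": -0.053,"z": 0,"grip": 0},
  {"ax": 0,"ay": 0,"az": 0,"x": 0,"y": -0.0535,"z": 0,"grip": 0},
  {"ax": 0,"ay": 0,"az": 0,"x": 0,"y": -0.0535,"z": 0,"grip": 0},
  {"ax": 0,"ay": 0,"az": 0,"x": 0,"y": -0.0535,"z": 0,"grip": 0},
])

```text
time_s: 10.65
position: [547.7, 67.5, 39.4]
ee_rot: [[-0.993, -0.121, 0.001], [-0.121, 0.993, 0.0], [-0.001, -0.0, -1.0]]
ft_force: [-1.0, 0.9, 6.8]
opening: 0.144
```

```bash
python3 btn.py b2.png
```

```text
scene L 17 (300, 134) red px 16
scene L -17 (290, 127) red px 0
scene R 17 (278, 150) red px 0
scene R -17 (268, 143) red px 12
side L 17 (198, 150) red px 2
side L -17 (185, 154) red px 0
side R 17 (212, 168) red px 0
side R -17 (199, 173) red px 16
```

Both buttons are out. Now I release and look at the hook from above.

drive_tool([
  {"ax": 0,"ay": 0,"az": 0,"x": 0,"y": 0,"z": 0,"grip": 0.38},
  {"ax": 0,"ay": 0,"az": 0,"x": 0,"y": 0,"z": 0,"grip": 0.38},
  {"ax": 0,"ay": 0,"az": 0,"x": 0,"y": 0,"z": 0,"grip": 0.38},
  {"ax": 0,"ay": 0,"az": 0,"x": 0,"y": 0,"z": -0.045,"grip": 0.38},
  {"ax": 0,"ay": 0,"az": 0,"x": 0,"y": 0,"z": -0.09,"grip": 0.5},
  {"ax": 0,"ay": 0,"az": 0,"x": -0.011,"y": -0.089,"z": -0.21,"grip": 0.5},
  {"ax": 0,"ay": 0,"az": 0,"x": -0.011,"y": -0.089,"z": -0.21,"grip": 0.5},
  {"ax": 0,"ay": 0,"az": 0,"x": -0.011,"y": -0.089,"z": -0.21,"grip": 0.5},
  {"ax": 0,"ay": 0,"az": 0,"x": -0.011,"y": -0.089,"z": -0.21,"grip": 0.5},
  {"ax": 0,"ay": 0,"az": 0,"x": -0.011,"y": -0.089,"z": -0.21,"grip": 0.5},
  {"ax": 0,"ay": 0,"az": 0,"x": -0.011,"y": -0.089,"z": -0.21,"grip": 0.5},
])

```text
time_s: 11.85
position: [568.3, -18.9, 247.3]
ee_rot: [[-0.993, -0.121, -0.002], [-0.121, 0.993, 0.001], [0.002, 0.001, -1.0]]
ft_force: [-0.3, 0.3, -0.1]
opening: 0.499
```

```bash
cat > hk.py <<'E'
from h import *
import sys
d=get('wrist'); save(d,sys.argv[1]); s=d['st'];print(s['time_s'],s['position'].round(1),s['opening'])
hsv=cv2.cvtColor(d['img'],cv2.COLOR_RGB2HSV)
m=(hsv[...,0]>45)&(hsv[...,0]<85)&(hsv[...,1]>100)&(hsv[...,2]>50)
nb,l,st,c=cv2.connectedComponentsWithStats(m.astype('uint8')); i=1+np.argmax(st[1:,4])
P=cloud(d,l==i); print('green',c[i].round(),st[i,4],P.mean(0).round(1),np.percentile(P[:,2],[5,50,95]))
T=P[P[:,2]>24]; print('top',cv2.minAreaRect(T[:,:2].astype('float32')),T.mean(0))
q=cams.silhouettes(d,'hook_grip')
if q:
    H=cloud(d,q[0]['pixels']&~m); H=H[(H[:,2]>10)&(H[:,2]<40)]; print('rod',q[0]['p'],len(H),H.mean(0),H.min(0),H.max(0))
for n in ['hook_grip','mat_mid','carrier_post','carrier_mid','shaft_a_mid','line_mid']: print(n,find(d,n,k=3))
m=((hsv[...,0]<6)|(hsv[...,0]>174))&(hsv[...,1]>130)&(hsv[...,2]>70)
nb,l,st,c=cv2.connectedComponentsWithStats(m.astype('uint8'))
for i in range(1,nb):
    if st[i,4]>15: print('red',c[i].round(),st[i,4],atz(d,*c[i],58).round(1))
m=(hsv[...,0]>20)&(hsv[...,0]<35)&(hsv[...,1]>130)&(hsv[...,2]>100)
nb,l,st,c=cv2.connectedComponentsWithStats(m.astype('uint8'))
for i in range(1,nb):
    if st[i,4]>80: 
        P=np.array([atz(d,u,v,0)[:2] for v,u in zip(*np.nonzero(l==i))],'float32'); print('tape',c[i].round(),st[i,4],cv2.minAreaRect(P))
E
python3 hk.py w4.png
```

```text
11.85 [568.3 -18.9 247.3] 0.49894539830120854
green [261.  85.] 1158 [464.8 -20.9  30.3] [28.94495366 30.36375712 31.80704268]
top ((464.15899658203125, -20.755395889282227), (97.68893432617188, 20.482532501220703), 2.2702572345733643) [464.72269008 -20.89740469  30.35800587]
rod 0.74 686 [564.71028855 -12.50922277  21.44613968] [414.01928562 -39.64480996  16.80003109] [607.77076729  10.51164066  31.19509036]
hook_grip [(0.87, [261.0, 85.0], [463.3, -19.8])]
mat_mid [(0.83, [266.0, 100.0], [482.5, -9.9])]
carrier_post [(0.91, [114.0, 182.0], [618.0, -215.7]), (0.25, [321.0, 158.0], [548.9, 72.6])]
carrier_mid []
shaft_a_mid [(0.61, [111.0, 212.0], [657.2, -213.2]), (0.47, [267.0, 97.0], [479.7, -12.1])]
line_mid []
red [412. 161.] 37 [530.1 195.3  58. ]
red [105. 183.] 70 [ 612.  -216.8   58. ]
red [451. 184.] 26 [553.3 277.6  58. ]
red [275. 264.] 58 [701.5  29.9  58. ]
red [279. 303.] 818 [770.8  46.6  58. ]
red [394. 380.] 230 [988.1 341.3  58. ]
tape [317. 159.] 221 ((558.4398803710938, 76.16770935058594), (49.37181091308594, 21.05221939086914), 40.040199279785156)
tape [142. 196.] 399 ((645.9686279296875, -181.13214111328125), (105.95076751708984, 53.418766021728516), 48.62091064453125)
tape [507. 184.] 149 ((540.8910522460938, 488.13336181640625), (61.79083251953125, 25.460063934326172), 57.46824264526367)
tape [ 96. 196.] 628 ((649.8271484375, -276.9276123046875), (40.504180908203125, 130.56593322753906), 0.38883113861083984)
tape [ 89. 245.] 1006 ((755.1166381835938, -277.6543273925781), (114.86802673339844, 62.98950958251953), 88.56616973876953)
```

View pics/w4.png

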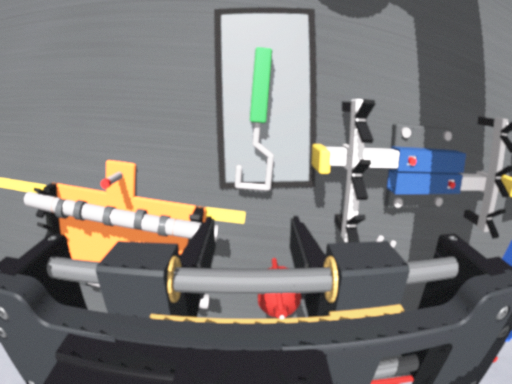

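The wrist view shows the hook on the mat with its handle at (261,85) and its U end at (253,185). The post top is at (105,183), and tape shows on both sides at (20,186) and (230,216). Now I measure the line and the carrier pose.

```bash
cat > car.py <<'E'
from h import *
def carrier(verbose=1):
    out=[]
    for c in ['scene','side']:
        d=get(c); hsv=cv2.cvtColor(d['img'],cv2.COLOR_RGB2HSV)
        P=cloud(d,np.ones((384,512),bool)); h=hsv.reshape(-1,3)[(d['range_z']>0).ravel()]
        org=(h[:,0]>5)&(h[:,0]<19)&(h[:,1]>150)&(P[:,2]>2)&(P[:,2]<16)&(P[:,1]<60)
        O=P[org]; print(c,'plate',len(O),cv2.minAreaRect(O[:,:2].astype('float32')),O[:,2].mean().round(1))
        pm=find(d,'carrier_mid'),find(d,'carrier_post'); print(pm)
        S=P[(P[:,2]>56)&(P[:,2]<72)&(abs(P[:,0]-O[:,0].mean())<150)&(abs(P[:,1]-O[:,1].mean())<190)&(h[:,1]<60)&(h[:,2]>80)]
        # cluster in local x
        best=None
        for a in np.arange(-20,20.1,.5):
            q=S[:,0]*np.cos(np.radians(a))+S[:,1]*np.sin(np.radians(a)); hh,_=np.histogram(q,np.arange(q.min(),q.max()+4,4)); sc=(hh**2.).sum()
            if best is None or sc>best[0]: best=(sc,a,q)
        a=best[1]; q=best[2]; hh,e=np.histogram(q,np.arange(q.min(),q.max()+8,8)); 
        print('shaft yaw',a,[(round(float(x)),int(n)) for x,n in zip(e+4,hh) if n>40])
        b=np.array([-np.sin(np.radians(a)),np.cos(np.radians(a))])
        for x0 in [e[i]+4 for i in np.argsort(-hh)[:2]]:
            G=S[abs(q-x0)<14]; t=G[:,:2]@b; print('  sh n',len(G),G.mean(0).round(1),'ends',G[t>np.percentile(t,97)].mean(0).round(),G[t<np.percentile(t,3)].mean(0).round(), np.percentile(t,[.5,99.5]).round())
        m=(hsv[...,0]>21)&(hsv[...,0]<33)&(hsv[...,1]>120)&(hsv[...,2]>90)
        nb,l,st,cc=cv2.connectedComponentsWithStats(m.astype('uint8'))
        for i in range(1,nb):
            if st[i,4]>60:
                w=cloud(d,l==i)
                if len(w) and abs(w[:,2].mean())<4 and w[:,1].mean()<0: print('  tape',w.mean(0).round(1),w.min(0).round(),w.max(0).round())
carrier()
E
python3 car.py; python3 - <<'E'
from h import *
d=get('wrist'); print([atz(d,u,v,0).round(1)[:2] for u,v in ((2,181),(40,190),(2,188),(222,210),(244,213),(240,221))])
print(go([464.5,-20.8,120],92.3), go([464.5,-20.8,5],92.3))
E
```

```text
scene plate 3706 ((699.2438354492188, -218.32101440429688), (247.1096649169922, 203.89527893066406), 88.66072845458984) 9.2
([(0.78, [152.0, 325.0], [717.8, -218.5])], [(0.55, [127.0, 274.0], [617.5, -211.0]), (0.3, [153.0, 327.0], [733.4, -217.2])])
shaft yaw -1.0 [(654, 85), (662, 608), (670, 956), (678, 556), (774, 97), (782, 672), (790, 828), (798, 413)]
  sh n 2192 [ 664.9 -229.4   61.6] ends [669. -61.  61.] [ 662. -371.   61.] [-361.  -45.]
  sh n 1995 [ 784.6 -187.9   61.8] ends [788. -65.  61.] [ 778. -301.   64.] [-291.  -49.]
side plate 6941 ((693.7501831054688, -226.69471740722656), (266.1128234863281, 202.77825927734375), 88.97307586669922) 6.3
([(0.87, [367.0, 295.0], [724.0, -214.7]), (0.3, [173.0, 127.0], [540.0, 474.1])], [(0.96, [317.0, 309.0], [608.3, -217.4])])
shaft yaw -1.0 [(655, 191), (663, 772), (671, 534), (679, 48), (775, 189), (783, 720), (791, 453)]
  sh n 1537 [ 661.2 -235.8   59.5] ends [666. -63.  59.] [ 659. -372.   58.] [-363.  -46.]
  sh n 1392 [ 780.8 -241.4   59.6] ends [785. -70.  59.] [ 778. -378.   59.] [-367.  -51.]
  tape [657.5 -44.5   2. ] [641. -95.  -4.] [670. -17.  56.]
  tape [ 661.  -366.5   -0.7] [ 649. -379.   -4.] [ 671. -357.   43.]
[array([ 658.4, -497.3]), array([ 663.3, -390.7]), array([ 673. , -499.9]), array([653.4, -55.6]), array([654.1, -22. ]), array([667.9, -26.6])]
([0.104, 0.0113, 0.1286], 0.0811, 'now yaw 96.94') ([0.104, 0.0113, 0.2436], 0.0811, 'now yaw 96.94')
```

drive_tool([
  {"ax": 0,"ay": 0,"az": 0.081,"x": 0.0685,"y": 0.008,"z": 0.18,"grip": 0.5},
  {"ax": 0,"ay": 0,"az": 0.081,"x": 0.0685,"y": 0.008,"z": 0.18,"grip": 0.5},
  {"ax": 0,"ay": 0,"az": 0.081,"x": 0.0685,"y": 0.008,"z": 0.18,"grip": 0.5},
  {"ax": 0,"ay": 0,"az": 0.081,"x": 0.0685,"y": 0.008,"z": 0.18,"grip": 0.5},
  {"ax": 0,"ay": 0,"az": 0.081,"x": 0.0685,"y": 0.008,"z": 0.18,"grip": 0.5},
  {"ax": 0,"ay": 0,"az": 0.081,"x": 0.0685,"y": 0.008,"z": 0.18,"grip": 0.5},
  {"ax": 0,"ay": 0,"az": 0.081,"x": 0.0685,"y": 0.008,"z": 0.18,"grip": 0.5},
])

```text
time_s: 13.3
position: [502.1, -20.0, 70.5]
ee_rot: [[-0.999, -0.04, 0.004], [-0.04, 0.999, -0.001], [-0.003, -0.001, -1.0]]
ft_force: [-0.2, -0.2, 0.8]
opening: 0.502
```

```bash
python3 - <<'E'
from h import *
s=r.read_state(); print(s['position'],s['opening'])
for c in ['scene','side']:
    d=get(c);P=cm(d,'hook_grip')
    if P is not None:print(c,P.mean(0),P.min(0),P.max(0))
    print(find(d,'hook_grip'))
print(go([499.5,-19.4,7],92.3))
E
```

```text
[502.06160366 -20.0435892   70.52222024] 0.501733928486253
scene [531.15484524 -16.06147679  24.26789879] [433.90338605 -43.18259136   4.56323667] [609.00714838  16.24916677  72.33916829]
[(0.64, [175.0, 179.0], [463.9, -22.2])]
side [483.63496485 -23.59217829  21.12361869] [414.02575555 -41.3519449    0.58752551] [605.68145499  10.13248015  32.7339939 ]
[(0.65, [208.0, 261.0], [466.7, -21.9])]
([0.0012, 0.0005, 0.0624], 0.0001, 'now yaw 92.31')
```

drive_tool([
  {"ax": 0,"ay": 0,"az": 0,"x": 0.001,"y": 0,"z": 0.03,"grip": 0.5},
  {"ax": 0,"ay": 0,"az": 0,"x": 0.001,"y": 0,"z": 0.05,"grip": 0.5},
  {"ax": 0,"ay": 0,"az": 0,"x": 0.001,"y": 0,"z": 0.062,"grip": 0.5},
  {"ax": 0,"ay": 0,"az": 0,"x": 0.001,"y": 0,"z": 0.062,"grip": 0.5},
  {"ax": 0,"ay": 0,"az": 0,"x": 0.001,"y": 0,"z": 0.062,"grip": 0},
  {"ax": 0,"ay": 0,"az": 0,"x": 0.001,"y": 0,"z": 0.062,"grip": 0},
  {"ax": 0,"ay": 0,"az": 0,"x": 0.001,"y": 0,"z": 0.062,"grip": 0},
  {"ax": 0,"ay": 0,"az": 0,"x": 0.001,"y": 0,"z": 0.062,"grip": 0},
  {"ax": 0,"ay": 0,"az": 0,"x": 0.001,"y": 0,"z": 0.062,"grip": 0},
  {"ax": 0,"ay": 0,"az": 0,"x": 0.001,"y": 0,"z": 0.062,"grip": 0},
])

```text
time_s: 14.6
position: [499.4, -19.9, 7.2]
ee_rot: [[-0.999, -0.04, 0.001], [-0.04, 0.999, -0.0], [-0.001, -0.0, -1.0]]
ft_force: [-1.1, 0.9, 6.1]
opening: 0.226
```

drive_tool([
  {"ax": 0,"ay": 0,"az": 0,"x": 0,"y": 0,"z": -0.03,"grip": 0},
  {"ax": 0,"ay": 0,"az": 0,"x": 0,"y": 0,"z": -0.07,"grip": 0},
  {"ax": 0,"ay": 0,"az": 0,"x": 0,"y": 0,"z": -0.108,"grip": 0},
  {"ax": 0,"ay": 0,"az": 0,"x": 0,"y": -0.03,"z": -0.108,"grip": 0},
  {"ax": 0,"ay": 0,"az": -0.03,"x": 0,"y": -0.07,"z": -0.108,"grip": 0},
  {"ax": 0,"ay": 0,"az": -0.07,"x": -0.01,"y": -0.11,"z": -0.108,"grip": 0},
  {"ax": 0,"ay": 0,"az": -0.1,"x": -0.02,"y": -0.15,"z": -0.108,"grip": 0},
  {"ax": 0,"ay": 0,"az": -0.1,"x": -0.021,"y": -0.185,"z": -0.108,"grip": 0},
  {"ax": 0,"ay": 0,"az": -0.1,"x": -0.021,"y": -0.209,"z": -0.108,"grip": 0},
  {"ax": 0,"ay": 0,"az": -0.1,"x": -0.021,"y": -0.209,"z": -0.108,"grip": 0},
  {"ax": 0,"ay": 0,"az": -0.1,"x": -0.021,"y": -0.209,"z": -0.108,"grip": 0},
])

```text
time_s: 15.7
position: [528.0, -227.8, 114.3]
ee_rot: [[-0.99, -0.139, -0.001], [-0.139, 0.99, 0.001], [0.001, 0.001, -1.0]]
ft_force: [-0.1, -0.1, -1.9]
opening: 0.233
```

```bash
cat > post.py <<'E'
from h import *
import sys
s=r.read_state(); print(s['time_s'],s['position'].round(1),s['opening'])
R=np.array(s['ee_rot']); ax=-R[:,0]; tcp=s['position']; hz=tcp[2]+10
im=[]
for c in ['scene','side']:
    d=get(c); hsv=cv2.cvtColor(d['img'],cv2.COLOR_RGB2HSV)
    m=((hsv[...,0]<6)|(hsv[...,0]>174))&(hsv[...,1]>130)&(hsv[...,2]>70)
    nb,l,st,cc=cv2.connectedComponentsWithStats(m.astype('uint8'))
    for i in range(1,nb):
        p=atz(d,*cc[i],56)
        if st[i,4]>12 and p[1]<-120 and p[0]<680: print(c,'post red',cc[i].round(),st[i,4],p.round(1))
    print(find(d,'carrier_post'),find(d,'hook_grip',z=hz))
    I=cv2.resize(d['img'],None,fx=4,fy=4,interpolation=cv2.INTER_CUBIC)
    ctr=tcp+ax*85; ctr[2]=hz
    for q,col in ((ctr,(0,255,0)),):
        u,v=proj(d,q); cv2.circle(I,(int(4*u),int(4*v)),4,col,-1)
    u,v=proj(d,ctr); u,v=int(4*u),int(4*v); im.append(I[max(0,v-200):v+200,max(0,u-200):u+200][:390,:390])
h=min(i.shape[0] for i in im); cv2.imwrite('pics/'+sys.argv[1],cv2.hconcat([i[:h] for i in im])[...,::-1])
E
python3 post.py p1.png
```

```text
15.7 [ 528.  -227.8  114.3] 0.2325880322839183
scene post red [118. 268.] 51 [ 612.4 -217.2   56. ]
[(0.94, [124.0, 273.0], [614.1, -214.1]), (0.16, [367.0, 168.0], [719.7, 348.7])] [(0.97, [71.0, 210.0], [496.0, -234.0])]
[(0.68, [317.0, 311.0], [608.1, -220.1])] [(0.9, [262.0, 310.0], [493.5, -231.2])]
```

View pics/p1.png

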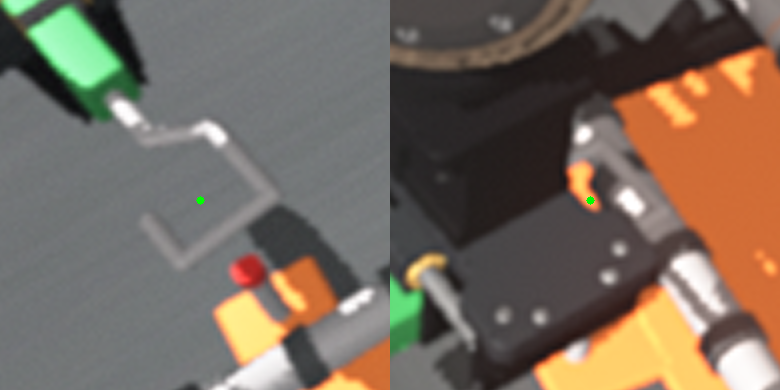

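The crops show the held hook level, with its U (green dot at (200,200)) in line with the post top when the height difference is allowed for. Lowering now.

drive_tool([
  {"ax": 0,"ay": 0,"az": 0,"x": 0.001,"y": -0.001,"z": 0.03,"grip": 0},
  {"ax": 0,"ay": 0,"az": 0,"x": 0.001,"y": -0.001,"z": 0.05,"grip": 0},
  {"ax": 0,"ay": 0,"az": 0,"x": 0.001,"y": -0.001,"z": 0.065,"grip": 0},
  {"ax": 0,"ay": 0,"az": 0,"x": 0.001,"y": -0.001,"z": 0.08,"grip": 0},
  {"ax": 0,"ay": 0,"az": 0,"x": 0.001,"y": -0.001,"z": 0.095,"grip": 0},
  {"ax": 0,"ay": 0,"az": 0,"x": 0.001,"y": -0.001,"z": 0.095,"grip": 0},
  {"ax": 0,"ay": 0,"az": 0,"x": 0.001,"y": -0.001,"z": 0.095,"grip": 0},
])

```text
time_s: 16.7
position: [527.8, -228.7, 19.8]
ee_rot: [[-0.99, -0.14, -0.0], [-0.14, 0.99, 0.0], [0.0, 0.0, -1.0]]
ft_force: [1.0, -0.9, -2.0]
opening: 0.23
```

```bash
python3 post.py p2.png
```

```text
16.7 [ 527.8 -228.7   19.8] 0.22993362206177959
scene post red [118. 268.] 54 [ 611.8 -217.    56. ]
[(0.6, [121.0, 271.0], [605.2, -216.5])] [(0.83, [89.0, 238.0], [500.3, -237.1])]
side post red [321. 301.] 51 [ 613.5 -217.9   56. ]
[(0.79, [319.0, 309.0], [612.7, -217.6])] [(0.74, [263.0, 341.0], [493.4, -233.9])]
```

View pics/p2.png

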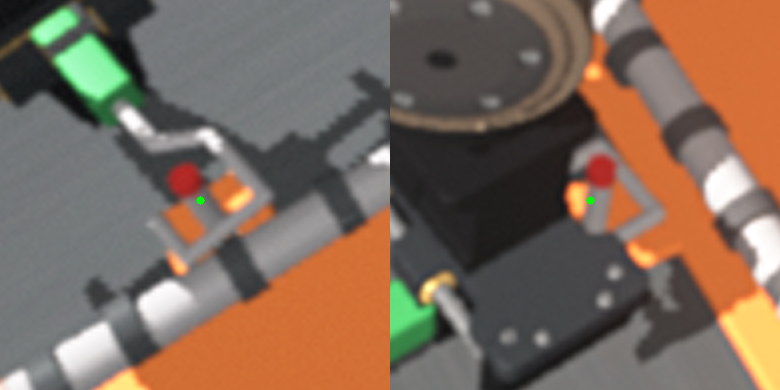

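The crops show the post standing inside the U in both views. Before pulling I check the mat's corner, so the carrier plate will clear it.

```bash
python3 - <<'E'
from h import *
for c in ['scene','side']:
    d=get(c); q=cams.silhouettes(d,'mat_mid')
    for k in q[:1]:
        P=cloud(d,k['pixels']); P=P[abs(P[:,2]-3)<6]; print(c,k['p'],len(P),cv2.boxPoints(cv2.minAreaRect(P[:,:2].astype('float32'))).round(),np.percentile(P[:,1],[.5,99.5]).round(),np.percentile(P[:,0],[.5,99.5]).round(), P.mean(0).round(1))
    q=cams.silhouettes(d,'carrier_mid')
    for k in q[:1]:
        P=cloud(d,k['pixels']); P=P[(P[:,2]>3)&(P[:,2]<15)]; print(c,'car',np.percentile(P[:,1],[.5,99.5]).round(),np.percentile(P[:,0],[.5,99.5]).round())
E
```

```text
scene 0.71 5308 [[335.  42.]
 [356. -98.]
 [618. -61.]
 [597.  80.]] [-89.  71.] [348. 611.] [488.7 -11.4   5.6]
scene car [-341.  -96.] [604. 802.]
side 0.68 4372 [[ 338.   43.]
 [ 360. -102.]
 [ 522.  -77.]
 [ 500.   68.]] [-94.  55.] [346. 512.] [425.4 -22.9   2.8]
side car [-359.  -96.] [617. 793.]
```

drive_tool([
  {"ax": 0,"ay": 0,"az": 0,"x": 0.006,"y": -0.001,"z": 0,"grip": 0},
  {"ax": 0,"ay": 0,"az": 0,"x": 0.012,"y": -0.003,"z": 0,"grip": 0},
  {"ax": 0,"ay": 0,"az": 0,"x": 0.019,"y": -0.005,"z": 0,"grip": 0},
  {"ax": 0,"ay": 0,"az": 0,"x": 0.027,"y": -0.007,"z": 0,"grip": 0},
  {"ax": 0,"ay": 0,"az": 0,"x": 0.035,"y": -0.009,"z": 0,"grip": 0},
  {"ax": 0,"ay": 0,"az": 0,"x": 0.043,"y": -0.011,"z": 0,"grip": 0},
  {"ax": 0,"ay": 0,"az": 0,"x": 0.051,"y": -0.013,"z": 0,"grip": 0},
  {"ax": 0,"ay": 0,"az": 0,"x": 0.059,"y": -0.015,"z": 0,"grip": 0},
  {"ax": 0,"ay": 0,"az": 0,"x": 0.067,"y": -0.018,"z": 0,"grip": 0},
  {"ax": 0,"ay": 0,"az": 0,"x": 0.075,"y": -0.02,"z": 0,"grip": 0},
  {"ax": 0,"ay": 0,"az": 0,"x": 0.083,"y": -0.022,"z": 0,"grip": 0},
  {"ax": 0,"ay": 0,"az": 0,"x": 0.091,"y": -0.024,"z": 0,"grip": 0},
  {"ax": 0,"ay": 0,"az": 0,"x": 0.1,"y": -0.026,"z": 0,"grip": 0},
  {"ax": 0,"ay": 0,"az": 0,"x": 0.1,"y": -0.026,"z": 0,"grip": 0},
])

```text
time_s: 18.7
position: [431.4, -269.0, 19.7]
ee_rot: [[-0.99, -0.139, -0.0], [-0.139, 0.99, 0.0], [0.0, 0.0, -1.0]]
ft_force: [-0.7, -0.6, -0.9]
opening: 0.227
```

```bash
python3 post.py p3.png; python3 car.py
```

```text
18.7 [ 431.4 -269.    19.7] 0.22719069026221198
scene post red [ 79. 245.] 55 [ 523.9 -256.2   56. ]
[(0.81, [85.0, 249.0], [520.5, -253.1])] [(0.97, [54.0, 211.0], [395.3, -271.3])]
side post red [286. 337.] 59 [ 525.9 -256.3   56. ]
[(0.64, [285.0, 345.0], [523.8, -256.2]), (0.59, [289.0, 161.0], [751.0, 176.8])] []
scene plate 6055 ((606.7909545898438, -243.8364715576172), (212.49639892578125, 247.0767822265625), 7.989206790924072) 9.1
([(0.91, [118.0, 295.0], [629.6, -242.8]), (0.56, [288.0, 250.0], [756.3, 74.1])], [(0.77, [87.0, 250.0], [524.7, -251.5]), (0.31, [51.0, 214.0], [398.5, -278.1])])
shaft yaw 8.0 [(522, 48), (530, 456), (538, 858), (546, 477), (642, 78), (650, 669), (658, 992), (666, 496)]
  sh n 2228 [ 698.4 -251.1   61.6] ends [675. -80.  61.] [ 713. -383.   62.] [-482. -169.]
  sh n 1831 [ 579.8 -263.7   61.5] ends [556. -92.  61.] [ 599. -400.   61.] [-482. -165.]
side plate 5205 ((605.499755859375, -252.0979461669922), (200.09507751464844, 265.1209411621094), 7.68172025680542) 6.3
([(0.75, [336.0, 322.0], [639.0, -241.0])], [(0.88, [283.0, 344.0], [522.3, -253.4])])
shaft yaw 8.0 [(523, 144), (531, 694), (539, 504), (547, 63), (643, 213), (651, 784), (659, 525), (667, 62)]
  sh n 1571 [ 694.6 -252.8   59.5] ends [671. -82.  59.] [ 714. -388.   59.] [-486. -170.]
  sh n 1387 [ 575.3 -262.3   59.8] ends [ 558. -129.   59.] [ 593. -371.   59.] [-452. -201.]
```

drive_tool([
  {"ax": 0,"ay": 0,"az": 0,"x": 0.006,"y": 0,"z": 0,"grip": 0},
  {"ax": 0,"ay": 0,"az": 0,"x": 0.014,"y": 0.001,"z": 0,"grip": 0},
  {"ax": 0,"ay": 0,"az": 0,"x": 0.022,"y": 0.001,"z": 0,"grip": 0},
  {"ax": 0,"ay": 0,"az": 0,"x": 0.03,"y": 0.002,"z": 0,"grip": 0},
  {"ax": 0,"ay": 0,"az": 0,"x": 0.038,"y": 0.002,"z": 0,"grip": 0},
  {"ax": 0,"ay": 0,"az": 0,"x": 0.046,"y": 0.003,"z": 0,"grip": 0},
  {"ax": 0,"ay": 0,"az": 0,"x": 0.054,"y": 0.003,"z": 0,"grip": 0},
  {"ax": 0,"ay": 0,"az": 0,"x": 0.062,"y": 0.004,"z": 0,"grip": 0},
  {"ax": 0,"ay": 0,"az": 0,"x": 0.07,"y": 0.005,"z": 0,"grip": 0},
  {"ax": 0,"ay": 0,"az": 0,"x": 0.078,"y": 0.005,"z": 0,"grip": 0},
  {"ax": 0,"ay": 0,"az": 0,"x": 0.086,"y": 0.006,"z": 0,"grip": 0},
  {"ax": 0,"ay": 0,"az": 0,"x": 0.094,"y": 0.006,"z": 0,"grip": 0},
  {"ax": 0,"ay": 0,"az": 0,"x": 0.1,"y": 0.007,"z": 0,"grip": 0},
  {"ax": 0,"ay": 0,"az": 0,"x": 0.106,"y": 0.007,"z": 0,"grip": 0},
  {"ax": 0,"ay": 0,"az": 0,"x": 0.106,"y": 0.007,"z": 0,"grip": 0},
])

```text
time_s: 20.8
position: [326.2, -276.8, 19.7]
ee_rot: [[-0.99, -0.139, 0.001], [-0.139, 0.99, -0.0], [-0.001, -0.001, -1.0]]
ft_force: [0.2, 0.7, -2.6]
opening: 0.227
```

```bash
python3 post.py p4.png; python3 car.py; python3 - <<'E'
from h import *
d=get('scene');save(d,'sc5.png')
E
```

```text
20.8 [ 326.2 -276.8   19.7] 0.22685407620650744
scene post red [ 56. 210.] 48 [ 418.9 -264.3   56. ]
[(0.94, [64.0, 216.0], [418.4, -258.6])] [(0.88, [32.0, 182.0], [287.8, -283.3])]
side post red [230. 366.] 58 [ 421.4 -264.6   56. ]
[(0.63, [230.0, 375.0], [419.7, -267.1])] []
scene plate 4864 ((505.93670654296875, -254.65951538085938), (206.49859619140625, 274.0311584472656), 6.5381622314453125) 9.1
([(0.98, [95.0, 258.0], [529.8, -248.1])], [(0.86, [65.0, 215.0], [418.4, -257.1])])
shaft yaw 6.5 [(428, 62), (436, 427), (444, 714), (452, 149), (548, 127), (556, 655), (564, 967), (572, 151)]
  sh n 1843 [ 594.9 -263.9   61.6] ends [575. -91.  61.] [ 610. -399.   61.] [-468. -152.]
  sh n 1328 [ 473.8 -255.1   61.5] ends [ 456. -101.   61.] [ 490. -384.   60.] [-439. -148.]
  tape [ 657.1 -237.6    1.8] [ 647. -391.   -3.] [669. -58.   5.]
side plate 4800 ((496.99560546875, -246.5213623046875), (193.97354125976562, 234.97122192382812), 5.703174114227295) 6.3
([(0.36, [174.0, 125.0], [546.0, 481.7])], [(0.69, [233.0, 375.0], [423.4, -267.8])])
shaft yaw 6.5 [(427, 164), (435, 556), (443, 429), (547, 230), (555, 743), (563, 513)]
  sh n 1516 [ 589.2 -253.2   59.6] ends [571. -91.  58.] [ 606. -376.   59.] [-445. -152.]
  sh n 1165 [ 464.9 -220.3   59.5] ends [ 452. -100.   59.] [ 480. -320.   59.] [-374. -149.]
  tape [ 660.8 -228.3   -1.1] [ 650. -379.   -6.] [671. -17.   3.]
```

View pics/sc5.png

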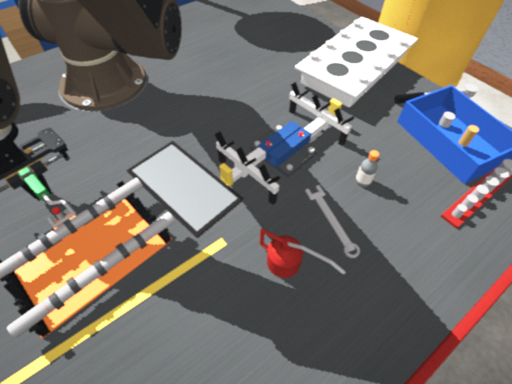

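The scene shows the whole carrier on the robot side of the tape, with clearance. Measured far corner x is about 623, against the tape edge at about 650. Now I unhook and return the hook to the mat.

drive_tool([
  {"ax": 0,"ay": 0,"az": 0,"x": -0.005,"y": 0,"z": 0,"grip": 0},
  {"ax": 0,"ay": 0,"az": 0,"x": -0.009,"y": 0,"z": 0,"grip": 0},
  {"ax": 0,"ay": 0,"az": 0,"x": -0.009,"y": 0,"z": 0,"grip": 0},
  {"ax": 0,"ay": 0,"az": 0,"x": -0.009,"y": 0,"z": -0.03,"grip": 0},
  {"ax": 0,"ay": 0,"az": 0,"x": -0.009,"y": 0,"z": -0.065,"grip": 0},
  {"ax": 0,"ay": 0,"az": 0,"x": -0.009,"y": 0,"z": -0.1,"grip": 0},
  {"ax": 0,"ay": 0,"az": 0,"x": -0.009,"y": 0,"z": -0.1,"grip": 0},
  {"ax": 0,"ay": 0,"az": 0,"x": -0.035,"y": 0.035,"z": -0.105,"grip": 0},
  {"ax": 0,"ay": 0,"az": 0,"x": -0.065,"y": 0.07,"z": -0.105,"grip": 0},
  {"ax": 0,"ay": 0,"az": 0,"x": -0.095,"y": 0.105,"z": -0.105,"grip": 0},
  {"ax": 0,"ay": 0,"az": 0,"x": -0.12,"y": 0.14,"z": -0.105,"grip": 0},
  {"ax": 0,"ay": 0,"az": 0,"x": -0.145,"y": 0.175,"z": -0.105,"grip": 0},
  {"ax": 0,"ay": 0,"az": 0,"x": -0.17,"y": 0.21,"z": -0.105,"grip": 0},
  {"ax": 0,"ay": 0,"az": 0,"x": -0.189,"y": 0.243,"z": -0.105,"grip": 0},
  {"ax": 0,"ay": 0,"az": 0,"x": -0.189,"y": 0.243,"z": -0.105,"grip": 0},
  {"ax": 0,"ay": 0,"az": 0,"x": -0.189,"y": 0.243,"z": -0.105,"grip": 0},
])

```text
time_s: 23.05
position: [479.1, -8.8, 123.7]
ee_rot: [[-0.99, -0.142, -0.001], [-0.142, 0.99, 0.0], [0.001, 0.0, -1.0]]
ft_force: [-0.5, 0.3, -1.8]
opening: 0.226
```

```bash
python3 post.py p5.png; python3 - <<'E'
from h import *
print(go([479.7,-10.1,8],98))
E
```

```text
23.05 [479.1  -8.8 123.7] 0.2259449868295268
scene post red [ 56. 210.] 46 [ 418.5 -264.2   56. ]
[(0.87, [63.0, 219.0], [426.4, -262.3]), (0.17, [286.0, 251.0], [764.2, 57.8])] [(0.81, [164.0, 136.0], [441.6, -12.1]), (0.15, [367.0, 171.0], [764.4, 254.4])]
side post red [230. 366.] 67 [ 421.4 -263.9   56. ]
[(0.96, [228.0, 373.0], [417.6, -261.7])] [(0.74, [190.0, 225.0], [444.6, -19.0])]
([-0.0004, 0.0003, 0.1166], -0.001, 'now yaw 97.94')
```

View pics/p5.png

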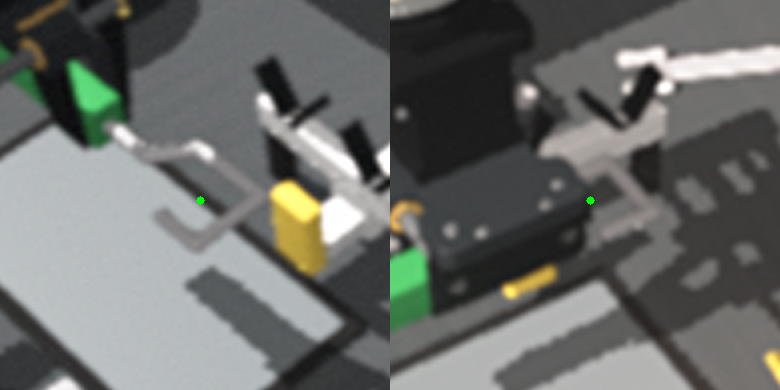

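drive_tool([
  {"ax": 0,"ay": 0,"az": 0,"x": 0,"y": -0.001,"z": 0.03,"grip": 0},
  {"ax": 0,"ay": 0,"az": 0,"x": 0,"y": -0.001,"z": 0.06,"grip": 0},
  {"ax": 0,"ay": 0,"az": 0,"x": 0,"y": -0.001,"z": 0.09,"grip": 0},
  {"ax": 0,"ay": 0,"az": 0,"x": 0,"y": -0.001,"z": 0.105,"grip": 0},
  {"ax": 0,"ay": 0,"az": 0,"x": 0,"y": -0.001,"z": 0.112,"grip": 0},
  {"ax": 0,"ay": 0,"az": 0,"x": 0,"y": -0.001,"z": 0.116,"grip": 0},
  {"ax": 0,"ay": 0,"az": 0,"x": 0,"y": -0.001,"z": 0.116,"grip": 0},
  {"ax": 0,"ay": 0,"az": 0,"x": 0,"y": -0.001,"z": 0.116,"grip": 0.45},
  {"ax": 0,"ay": 0,"az": 0,"x": 0,"y": -0.001,"z": 0.116,"grip": 0.45},
  {"ax": 0,"ay": 0,"az": 0,"x": 0,"y": -0.001,"z": 0.116,"grip": 0.45},
  {"ax": 0,"ay": 0,"az": 0,"x": 0,"y": -0.001,"z": 0.116,"grip": 0.45},
  {"ax": 0,"ay": 0,"az": 0,"x": 0,"y": -0.001,"z": 0.08,"grip": 0.45},
  {"ax": 0,"ay": 0,"az": 0,"x": 0,"y": -0.001,"z": 0.04,"grip": 0.45},
  {"ax": 0,"ay": 0,"az": 0,"x": 0,"y": -0.001,"z": -0.01,"grip": 0.45},
  {"ax": 0,"ay": 0,"az": 0,"x": 0,"y": -0.001,"z": -0.06,"grip": 0.45},
  {"ax": 0,"ay": 0,"az": 0,"x": 0,"y": -0.001,"z": -0.1,"grip": 0.45},
  {"ax": 0,"ay": 0,"az": 0,"x": 0,"y": -0.001,"z": -0.1,"grip": 0.45},
])

```text
time_s: 25.05
position: [481.3, -10.7, 229.6]
ee_rot: [[-0.99, -0.14, 0.009], [-0.14, 0.99, -0.001], [-0.009, -0.003, -1.0]]
ft_force: [0.7, -0.4, -0.0]
opening: 0.449
```

```bash
python3 - <<'E'
from h import *
s=r.read_state(); print(s['joint_positions'].round(1) if hasattr(s['joint_positions'],'round') else s['joint_positions'])
for c in ['scene','side']:
    d=get(c); print(c,find(d,'hook_grip'),find(d,'carrier_post'),find(d,'shaft_a_mid',k=4))
print(go([588.6,-245.2,230],7),go([588.6,-245.2,230],187))
E
```

```text
[  -9.1   15.2  108.     0.    56.2 -107.2]
scene [(0.68, [172.0, 174.0], [448.4, -19.7])] [(0.71, [63.0, 216.0], [419.5, -261.3])] [(0.73, [183.0, 182.0], [509.2, -20.2]), (0.68, [71.0, 224.0], [465.0, -251.7])]
side [(0.81, [194.0, 267.0], [437.5, -24.3])] [(0.85, [230.0, 374.0], [419.7, -263.9])] [(0.57, [259.0, 352.0], [475.7, -259.3])]
([-0.0753, -0.2476, -0.0068], 1.5888, 'now yaw 98.03') ([-0.0753, -0.2476, -0.0068], -1.5528, 'now yaw 98.03')
```

drive_tool([
  {"ax": 0,"ay": 0,"az": 1.589,"x": -0.075,"y": -0.248,"z": -0.007,"grip": 0.5},
  {"ax": 0,"ay": 0,"az": 1.589,"x": -0.075,"y": -0.248,"z": -0.007,"grip": 0.5},
  {"ax": 0,"ay": 0,"az": 1.589,"x": -0.075,"y": -0.248,"z": -0.007,"grip": 0.5},
  {"ax": 0,"ay": 0,"az": 1.589,"x": -0.075,"y": -0.248,"z": -0.007,"grip": 0.5},
  {"ax": 0,"ay": 0,"az": 1.589,"x": -0.075,"y": -0.248,"z": -0.007,"grip": 0.5},
  {"ax": 0,"ay": 0,"az": 1.589,"x": -0.075,"y": -0.248,"z": -0.007,"grip": 0.5},
  {"ax": 0,"ay": 0,"az": 1.589,"x": -0.075,"y": -0.248,"z": -0.007,"grip": 0.5},
  {"ax": 0,"ay": 0,"az": 1.589,"x": -0.075,"y": -0.248,"z": -0.007,"grip": 0.5},
  {"ax": 0,"ay": 0,"az": 1.589,"x": -0.075,"y": -0.248,"z": -0.007,"grip": 0.5},
  {"ax": 0,"ay": 0,"az": 1.589,"x": -0.075,"y": -0.248,"z": -0.007,"grip": 0.5},
  {"ax": 0,"ay": 0,"az": 1.589,"x": -0.075,"y": -0.248,"z": -0.007,"grip": 0.5},
  {"ax": 0,"ay": 0,"az": 1.589,"x": -0.075,"y": -0.248,"z": -0.007,"grip": 0.5},
  {"ax": 0,"ay": 0,"az": 1.589,"x": -0.075,"y": -0.248,"z": -0.007,"grip": 0.5},
  {"ax": 0,"ay": 0,"az": 1.589,"x": -0.075,"y": -0.248,"z": -0.007,"grip": 0.5},
  {"ax": 0,"ay": 0,"az": 1.589,"x": -0.075,"y": -0.248,"z": -0.007,"grip": 0.5},
])

```text
time_s: 26.95
position: [588.5, -245.6, 231.4]
ee_rot: [[-0.123, 0.992, -0.0], [0.992, 0.123, 0.0], [0.0, -0.0, -1.0]]
ft_force: [-0.4, -0.3, 0.0]
opening: 0.497
```

```bash
cat > sh.py <<'E'
from h import *
import sys
d=get('wrist'); save(d,sys.argv[1]); s=d['st']; print(s['time_s'],s['position'].round(1),s['opening'],s['joint_positions'])
print(find(d,'shaft_a_mid',k=4))
for q in cams.silhouettes(d,'shaft_a_mid')[:3]:
    P=cloud(d,q['pixels']); P=P[(P[:,2]>50)&(P[:,2]<72)]
    if len(P)<80: continue
    T=P[P[:,2]>57]; w,V=np.linalg.eigh(np.cov(T[:,:2].T)); v=V[:,1]*np.sign(V[1,1]); t=P[:,:2]@v
    print('sil',round(q['p'],2),len(P),T.mean(0).round(1),'yaw',np.degrees(np.arctan2(-v[0],v[1])).round(1),'t',np.percentile(t,[.5,99.5]).round(1))
E
python3 sh.py w6.png; python3 -c "
from h import *
print(go([588.6,-245.2,31],6.5))"
```

```text
26.95 [ 588.5 -245.6  231.4] 0.4971892048396201 [-2.85854218e+01  2.83268060e+01  8.62178357e+01  6.64616495e-03
  6.54697398e+01 -3.56515001e+01]
[(0.8, [157.0, 163.0], [468.8, -253.0])]
sil 0.71 4030 [ 467.4 -224.2   61.4] yaw 6.7 t [-409.7 -150.9]
([0.0004, 0.0001, 0.2006], 0.0091, 'now yaw 7.02')
```

View pics/w6.png

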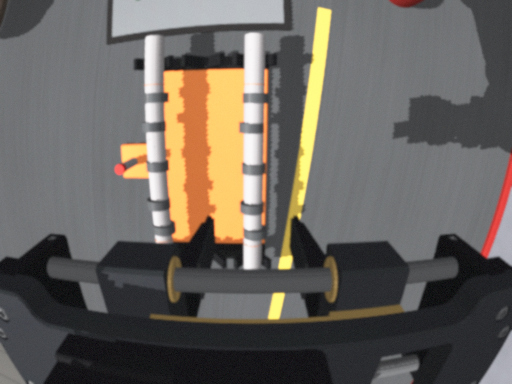

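```bash
python3 -c "
from h import *
d=get('wrist')
for p in ((253,167),(157,163),(120,169),(254,35),(155,35)): print(p,atz(d,*p,62).round(1))
print(c2w(d).round(2)); print(proj(d,[588.6,-245.2,62]))"
```

```text
(253, 167) [ 588.6 -242.    62. ]
(157, 163) [ 472.8 -250.4   62. ]
(120, 169) [ 423.  -263.3   62. ]
(254, 35) [570.8 -89.4  62. ]
(155, 35) [455.8 -97.1  62. ]
[[ 9.9000e-01  1.2000e-01  3.0000e-02  5.7839e+02]
 [ 1.2000e-01 -9.5000e-01 -2.8000e-01 -1.6671e+02]
 [-0.0000e+00  2.8000e-01 -9.6000e-01  4.0217e+02]
 [ 0.0000e+00  0.0000e+00  0.0000e+00  1.0000e+00]]
(np.float64(252.6840315762907), np.float64(169.66445784006382))
```

The view puts the far shaft's middle collar at (253,167), which maps to (588.6,-242) and agrees with the estimate. Grasping it now.

drive_tool([
  {"ax": 0,"ay": 0,"az": 0.009,"x": 0.002,"y": 0,"z": 0.05,"grip": 0.5},
  {"ax": 0,"ay": 0,"az": 0.009,"x": 0.002,"y": 0,"z": 0.1,"grip": 0.5},
  {"ax": 0,"ay": 0,"az": 0.009,"x": 0.002,"y": 0,"z": 0.14,"grip": 0.5},
  {"ax": 0,"ay": 0,"az": 0.009,"x": 0.002,"y": 0,"z": 0.175,"grip": 0.5},
  {"ax": 0,"ay": 0,"az": 0.009,"x": 0.002,"y": 0,"z": 0.2,"grip": 0.5},
  {"ax": 0,"ay": 0,"az": 0.009,"x": 0.002,"y": 0,"z": 0.2,"grip": 0.5},
  {"ax": 0,"ay": 0,"az": 0.009,"x": 0.002,"y": 0,"z": 0.2,"grip": 0},
  {"ax": 0,"ay": 0,"az": 0.009,"x": 0.002,"y": 0,"z": 0.2,"grip": 0},
  {"ax": 0,"ay": 0,"az": 0.009,"x": 0.002,"y": 0,"z": 0.2,"grip": 0},
  {"ax": 0,"ay": 0,"az": 0.009,"x": 0.002,"y": 0,"z": 0.2,"grip": 0},
  {"ax": 0,"ay": 0,"az": 0.009,"x": 0.002,"y": 0,"z": 0.2,"grip": 0},
  {"ax": 0,"ay": 0,"az": 0.009,"x": 0.002,"y": 0,"z": 0.2,"grip": 0},
])

```text
time_s: 28.35
position: [589.2, -243.9, 33.0]
ee_rot: [[-0.113, 0.994, 0.003], [0.994, 0.113, -0.001], [-0.001, 0.002, -1.0]]
ft_force: [2.2, 1.3, 6.5]
opening: 0.246
```

drive_tool([
  {"ax": 0,"ay": 0,"az": 0,"x": 0,"y": 0,"z": -0.02,"grip": 0},
  {"ax": 0,"ay": 0,"az": 0,"x": 0,"y": 0,"z": -0.05,"grip": 0},
  {"ax": 0,"ay": 0,"az": 0,"x": 0,"y": 0,"z": -0.08,"grip": 0},
  {"ax": 0,"ay": 0,"az": 0,"x": 0,"y": 0,"z": -0.1,"grip": 0},
  {"ax": 0,"ay": 0,"az": 0,"x": 0.02,"y": 0.003,"z": -0.1,"grip": 0},
  {"ax": 0,"ay": 0,"az": 0,"x": 0.05,"y": 0.008,"z": -0.1,"grip": 0},
  {"ax": 0,"ay": 0,"az": 0,"x": 0.085,"y": 0.014,"z": -0.1,"grip": 0},
  {"ax": 0,"ay": 0,"az": 0,"x": 0.12,"y": 0.019,"z": -0.1,"grip": 0},
  {"ax": 0,"ay": 0,"az": 0,"x": 0.155,"y": 0.025,"z": -0.1,"grip": 0},
  {"ax": 0,"ay": 0,"az": 0,"x": 0.19,"y": 0.031,"z": -0.1,"grip": 0},
  {"ax": 0,"ay": 0,"az": 0,"x": 0.225,"y": 0.036,"z": -0.1,"grip": 0},
  {"ax": 0,"ay": 0,"az": 0,"x": 0.26,"y": 0.042,"z": -0.1,"grip": 0},
  {"ax": 0,"ay": 0,"az": 0,"x": 0.295,"y": 0.047,"z": -0.1,"grip": 0},
  {"ax": 0,"ay": 0,"az": 0,"x": 0.33,"y": 0.053,"z": -0.1,"grip": 0},
  {"ax": 0,"ay": 0,"az": 0,"x": 0.365,"y": 0.059,"z": -0.1,"grip": 0},
  {"ax": 0,"ay": 0,"az": 0,"x": 0.4,"y": 0.064,"z": -0.1,"grip": 0},
  {"ax": 0,"ay": 0,"az": 0,"x": 0.435,"y": 0.07,"z": -0.1,"grip": 0},
  {"ax": 0,"ay": 0,"az": 0,"x": 0.465,"y": 0.075,"z": -0.1,"grip": 0},
  {"ax": 0,"ay": 0,"az": -0.009,"x": 0.482,"y": 0.078,"z": -0.1,"grip": 0},
  {"ax": 0,"ay": 0,"az": -0.009,"x": 0.4905,"y": 0.079,"z": -0.1,"grip": 0},
])

```text
time_s: 30.35
position: [610.6, 254.2, 130.8]
ee_rot: [[-0.124, 0.992, -0.001], [0.992, 0.124, -0.0], [-0.0, -0.001, -1.0]]
ft_force: [-0.7, -0.5, -3.8]
opening: 0.246
```

```bash
cat > held.py <<'E'
from h import *
import sys
s=r.read_state(); print(s['time_s'],s['position'].round(1),s['opening'],s['ft_force'])
tx,ty=map(float,sys.argv[1:3]); print('go',go([tx,ty,68],97-90))
p=s['position']
for c in ['scene','side']:
    d=get(c); P=cloud(d,np.ones((384,512),bool)); hs=cv2.cvtColor(d['img'],cv2.COLOR_RGB2HSV).reshape(-1,3)[(d['range_z']>0).ravel()]
    v=np.array([-.1219,.9926]); u=np.array([.9926,.1219]); q=P[:,:2]-p[:2]; z0=p[2]+17
    k=(abs(q@u)<22)&(abs(q@v)<200)&(abs(P[:,2]-z0)<40)&(abs(q@v)>95)&(hs[:,1]<70)
    t=(q@v)[k]
    for sgn in (1,-1):
        j=t*sgn>0
        if j.sum()>20: print(c,'end',sgn,np.percentile(t[j]*sgn,99).round(1),'lat',np.median((q@u)[k][j]).round(1),'z-axis',(np.percentile(P[k][j][:,2],95)-12-z0).round(1))
E
python3 held.py 612.3 252.2
```

```text
30.35 [610.6 254.2 130.8] 0.24567708501434324 [-0.6995698  -0.45974975 -3.81458396]
go ([-0.0022, 0.0015, 0.0628], 0.0021, 'now yaw 7.12')
scene end 1 160.0 lat -0.4 z-axis 2.3
scene end -1 160.8 lat 4.4 z-axis 1.6
side end -1 162.3 lat -4.8 z-axis -1.1
```

drive_tool([
  {"ax": 0,"ay": 0,"az": 0.002,"x": -0.002,"y": 0.0015,"z": 0.02,"grip": 0},
  {"ax": 0,"ay": 0,"az": 0.002,"x": -0.002,"y": 0.0015,"z": 0.035,"grip": 0},
  {"ax": 0,"ay": 0,"az": 0.002,"x": -0.002,"y": 0.0015,"z": 0.048,"grip": 0},
  {"ax": 0,"ay": 0,"az": 0.002,"x": -0.002,"y": 0.0015,"z": 0.056,"grip": 0},
  {"ax": 0,"ay": 0,"az": 0.002,"x": -0.002,"y": 0.0015,"z": 0.061,"grip": 0},
  {"ax": 0,"ay": 0,"az": 0.002,"x": -0.002,"y": 0.0015,"z": 0.061,"grip": 0},
])

```text
time_s: 31.05
position: [613.1, 250.7, 70.1]
ee_rot: [[-0.12, 0.993, -0.001], [0.993, 0.12, -0.0], [-0.0, -0.001, -1.0]]
ft_force: [0.1, -0.3, -3.5]
opening: 0.243
```

```bash
python3 held.py 612.3 252.2
```

```text
31.05 [613.1 250.7  70.1] 0.24288036651720588 [ 0.0916846  -0.33025944 -3.517932  ]
go ([0.0016, -0.0006, 0.0021], -0.0023, 'now yaw 6.87')
scene end 1 160.0 lat 2.9 z-axis 2.2
scene end -1 160.8 lat 5.2 z-axis 1.1
side end -1 162.7 lat -6.0 z-axis -0.5
```

Not touching yet. I lower another 2 mm, open, and rise.

drive_tool([
  {"ax": 0,"ay": 0,"az": 0,"x": 0.001,"y": 0,"z": 0.002,"grip": 0},
  {"ax": 0,"ay": 0,"az": 0,"x": 0.001,"y": 0,"z": 0.003,"grip": 0},
  {"ax": 0,"ay": 0,"az": 0,"x": 0.001,"y": 0,"z": 0.003,"grip": 0.5},
  {"ax": 0,"ay": 0,"az": 0,"x": 0.001,"y": 0,"z": 0.003,"grip": 0.5},
  {"ax": 0,"ay": 0,"az": 0,"x": 0.001,"y": 0,"z": 0.003,"grip": 0.5},
  {"ax": 0,"ay": 0,"az": 0,"x": 0.001,"y": 0,"z": 0.003,"grip": 0.5},
  {"ax": 0,"ay": 0,"az": 0,"x": 0.001,"y": 0,"z": -0.03,"grip": 0.5},
  {"ax": 0,"ay": 0,"az": 0,"x": 0.001,"y": 0,"z": -0.07,"grip": 0.5},
  {"ax": 0,"ay": 0,"az": 0,"x": 0.001,"y": 0,"z": -0.11,"grip": 0.5},
  {"ax": 0,"ay": 0,"az": 0,"x": 0.001,"y": 0,"z": -0.15,"grip": 0.5},
  {"ax": 0,"ay": 0,"az": 0,"x": 0.001,"y": 0,"z": -0.15,"grip": 0.5},
])

```text
time_s: 32.25
position: [614.9, 252.5, 226.6]
ee_rot: [[-0.12, 0.993, 0.009], [0.993, 0.12, 0.003], [0.002, 0.009, -1.0]]
ft_force: [0.3, -0.6, 0.0]
opening: 0.497
```

```bash
cat > seat.py <<'E'
from h import *
c0=np.array([542.8,243.7]);X=np.array([.9926,.1219]);Y=np.array([-.1219,.9926])
s=r.read_state(); print(s['time_s'],s['position'].round(1),s['opening'])
for c in ['scene','side']:
    d=get(c); P=cloud(d,np.ones((384,512),bool)); hs=cv2.cvtColor(d['img'],cv2.COLOR_RGB2HSV).reshape(-1,3)[(d['range_z']>0).ravel()]
    q=P[:,:2]-c0; lx=q@X; ly=q@Y
    for n in (-70,0,70):
        k=(abs(lx-n)<20)&(P[:,2]>80)&(P[:,2]<125)&(abs(ly)<220)&(hs[:,1]<70)
        for lo,hi in ((-200,-140),(-110,110),(140,200)):
            j=k&(ly>lo)&(ly<hi)
            if j.sum()>30: print(c,n,(lo,hi),int(j.sum()),'ztop',np.percentile(P[j][:,2],95).round(1),'lx',np.median(lx[j]).round(1),'y',np.percentile(ly[j],[1,99]).round(1))
    print(c,'carrier',find(d,'carrier_post'),find(d,'shaft_a_mid',k=3),'hook',find(d,'hook_grip'))
print(go([470.5,-251,230],6.5))
E
python3 seat.py
```

```text
32.25 [614.9 252.5 226.6] 0.4965239212194113
scene 70 (-200, -140) 138 ztop 98.8 lx 73.4 y [-161.2 -140.6]
scene 70 (-110, 110) 929 ztop 102.0 lx 75.3 y [-107.6  107.3]
scene 70 (140, 200) 56 ztop 99.0 lx 74.4 y [141.7 158.8]
scene carrier [(0.67, [64.0, 216.0], [419.4, -258.5])] [(0.59, [69.0, 223.0], [460.6, -254.3]), (0.56, [310.0, 140.0], [583.0, 289.9])] hook [(0.8, [170.0, 176.0], [448.5, -25.3])]
side 70 (-200, -140) 118 ztop 96.5 lx 66.8 y [-163.2 -140.4]
side 70 (-110, 110) 722 ztop 99.6 lx 64.7 y [-107.8  108.6]
side 70 (140, 200) 41 ztop 95.8 lx 64.5 y [141.8 158.5]
side carrier [(0.79, [228.0, 377.0], [414.7, -267.6])] [(0.68, [256.0, 350.0], [471.7, -252.9]), (0.28, [228.0, 374.0], [415.2, -272.3])] hook [(0.73, [195.0, 266.0], [439.2, -23.1]), (0.71, [356.0, 329.0], [656.9, -274.8])]
([-0.4821, -0.2016, -0.01], 0.0065, 'now yaw 6.87')
```

The first shaft is seated: top at 97–99, as expected for an 85 axis, and centred. Now the second.

drive_tool([
  {"ax": 0,"ay": 0,"az": 0.0065,"x": -0.482,"y": -0.2016,"z": -0.01,"grip": 0.42},
  {"ax": 0,"ay": 0,"az": 0.0065,"x": -0.482,"y": -0.2016,"z": -0.01,"grip": 0.42},
  {"ax": 0,"ay": 0,"az": 0.0065,"x": -0.482,"y": -0.2016,"z": -0.01,"grip": 0.42},
  {"ax": 0,"ay": 0,"az": 0.0065,"x": -0.482,"y": -0.2016,"z": -0.01,"grip": 0.42},
  {"ax": 0,"ay": 0,"az": 0.0065,"x": -0.482,"y": -0.2016,"z": -0.01,"grip": 0.42},
  {"ax": 0,"ay": 0,"az": 0.0065,"x": -0.482,"y": -0.2016,"z": -0.01,"grip": 0.42},
  {"ax": 0,"ay": 0,"az": 0.0065,"x": -0.482,"y": -0.2016,"z": -0.01,"grip": 0.42},
  {"ax": 0,"ay": 0,"az": 0.0065,"x": -0.482,"y": -0.2016,"z": -0.01,"grip": 0.42},
  {"ax": 0,"ay": 0,"az": 0.0065,"x": -0.482,"y": -0.2016,"z": -0.01,"grip": 0.42},
  {"ax": 0,"ay": 0,"az": 0.0065,"x": -0.482,"y": -0.2016,"z": -0.01,"grip": 0.42},
  {"ax": 0,"ay": 0,"az": 0.0065,"x": -0.482,"y": -0.2016,"z": -0.01,"grip": 0.42},
  {"ax": 0,"ay": 0,"az": 0.0065,"x": -0.482,"y": -0.2016,"z": -0.01,"grip": 0.42},
  {"ax": 0,"ay": 0,"az": 0.0065,"x": -0.482,"y": -0.2016,"z": -0.01,"grip": 0.42},
  {"ax": 0,"ay": 0,"az": 0.0065,"x": -0.482,"y": -0.2016,"z": -0.01,"grip": 0.42},
  {"ax": 0,"ay": 0,"az": 0.0065,"x": -0.482,"y": -0.2016,"z": -0.01,"grip": 0.42},
])

```text
time_s: 34.15
position: [471.0, -249.7, 230.6]
ee_rot: [[-0.115, 0.993, -0.0], [0.993, 0.115, 0.0], [0.0, 0.0, -1.0]]
ft_force: [1.0, 0.6, 0.5]
opening: 0.419
```

```bash
python3 sh.py w7.png; python3 -c "
from h import *
print(go([470.5,-251,32],6.5))"
```

```text
34.15 [ 471.  -249.7  230.6] 0.41909448030044416 [-3.50343685e+01  1.96789672e+01  1.01002073e+02  1.30744187e-02
  5.93279778e+01 -4.16341619e+01]
[(0.79, [249.0, 171.0], [467.3, -254.2])]
sil 0.59 4744 [ 466.6 -232.2   61.3] yaw 6.8 t [-435.7 -151.3]
([-0.0009, -0.0006, 0.1987], 0.0013, 'now yaw 6.58')
```

View pics/w7.png

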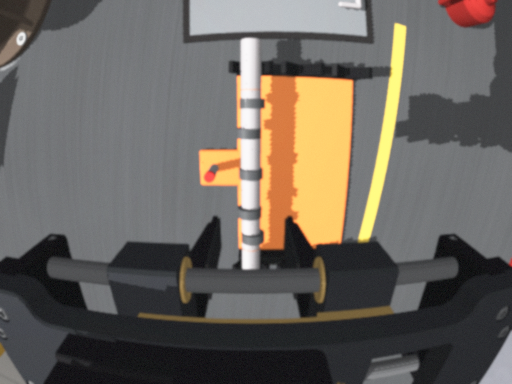

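The remaining shaft's middle collar is at (250,174). A small correction, then grasp and lift.

drive_tool([
  {"ax": 0,"ay": 0,"az": 0,"x": -0.0025,"y": -0.0025,"z": 0.05,"grip": 0.42},
  {"ax": 0,"ay": 0,"az": 0,"x": -0.0025,"y": -0.0025,"z": 0.1,"grip": 0.42},
  {"ax": 0,"ay": 0,"az": 0,"x": -0.0025,"y": -0.0025,"z": 0.14,"grip": 0.42},
  {"ax": 0,"ay": 0,"az": 0,"x": -0.0025,"y": -0.0025,"z": 0.175,"grip": 0.42},
  {"ax": 0,"ay": 0,"az": 0,"x": -0.0025,"y": -0.0025,"z": 0.198,"grip": 0.42},
  {"ax": 0,"ay": 0,"az": 0,"x": -0.0025,"y": -0.0025,"z": 0.198,"grip": 0.42},
  {"ax": 0,"ay": 0,"az": 0,"x": -0.0025,"y": -0.0025,"z": 0.198,"grip": 0},
  {"ax": 0,"ay": 0,"az": 0,"x": -0.0025,"y": -0.0025,"z": 0.198,"grip": 0},
  {"ax": 0,"ay": 0,"az": 0,"x": -0.0025,"y": -0.0025,"z": 0.198,"grip": 0},
  {"ax": 0,"ay": 0,"az": 0,"x": -0.0025,"y": -0.0025,"z": 0.198,"grip": 0},
  {"ax": 0,"ay": 0,"az": 0,"x": -0.0025,"y": -0.0025,"z": 0.198,"grip": 0},
  {"ax": 0,"ay": 0,"az": 0,"x": -0.0025,"y": -0.0025,"z": 0.17,"grip": 0},
  {"ax": 0,"ay": 0,"az": 0,"x": -0.0025,"y": -0.0025,"z": 0.135,"grip": 0},
  {"ax": 0,"ay": 0,"az": 0,"x": -0.0025,"y": -0.0025,"z": 0.098,"grip": 0},
  {"ax": 0,"ay": 0,"az": 0,"x": -0.0025,"y": -0.0025,"z": 0.098,"grip": 0},
])

```text
time_s: 35.8
position: [469.8, -254.5, 137.0]
ee_rot: [[-0.113, 0.994, 0.006], [0.994, 0.113, -0.004], [-0.005, 0.005, -1.0]]
ft_force: [0.3, -0.1, -2.9]
opening: 0.249
```

```bash
python3 held.py 473.3 235.2
```

```text
35.8 [ 469.8 -254.5  137. ] 0.24869655517536904 [ 0.30304094 -0.08834833 -2.85945067]
go ([0.4865, 0.0586, 0.067], -0.0086, 'now yaw 6.51')
scene end 1 158.0 lat 8.6 z-axis 0.0
side end 1 157.9 lat -10.6 z-axis -10.5
side end -1 121.3 lat -3.1 z-axis -4.5
```

drive_tool([
  {"ax": 0,"ay": 0,"az": 0,"x": 0.02,"y": 0.002,"z": 0,"grip": 0},
  {"ax": 0,"ay": 0,"az": 0,"x": 0.05,"y": 0.006,"z": 0,"grip": 0},
  {"ax": 0,"ay": 0,"az": 0,"x": 0.085,"y": 0.01,"z": 0,"grip": 0},
  {"ax": 0,"ay": 0,"az": 0,"x": 0.12,"y": 0.014,"z": 0,"grip": 0},
  {"ax": 0,"ay": 0,"az": 0,"x": 0.155,"y": 0.019,"z": 0,"grip": 0},
  {"ax": 0,"ay": 0,"az": 0,"x": 0.19,"y": 0.023,"z": 0,"grip": 0},
  {"ax": 0,"ay": 0,"az": 0,"x": 0.225,"y": 0.027,"z": 0,"grip": 0},
  {"ax": 0,"ay": 0,"az": 0,"x": 0.26,"y": 0.031,"z": 0,"grip": 0},
  {"ax": 0,"ay": 0,"az": 0,"x": 0.295,"y": 0.035,"z": 0,"grip": 0},
  {"ax": 0,"ay": 0,"az": 0,"x": 0.33,"y": 0.04,"z": 0,"grip": 0},
  {"ax": 0,"ay": 0,"az": 0,"x": 0.365,"y": 0.044,"z": 0,"grip": 0},
  {"ax": 0,"ay": 0,"az": 0,"x": 0.4,"y": 0.048,"z": 0,"grip": 0},
  {"ax": 0,"ay": 0,"az": -0.009,"x": 0.435,"y": 0.052,"z": 0,"grip": 0},
  {"ax": 0,"ay": 0,"az": -0.009,"x": 0.465,"y": 0.056,"z": 0,"grip": 0},
  {"ax": 0,"ay": 0,"az": -0.009,"x": 0.48,"y": 0.058,"z": 0,"grip": 0},
  {"ax": 0,"ay": 0,"az": -0.009,"x": 0.4865,"y": 0.0586,"z": 0,"grip": 0},
  {"ax": 0,"ay": 0,"az": -0.009,"x": 0.4865,"y": 0.0586,"z": 0,"grip": 0},
])

```text
time_s: 37.6
position: [471.2, 236.3, 131.8]
ee_rot: [[-0.123, 0.992, -0.001], [0.992, 0.123, -0.001], [-0.0, -0.001, -1.0]]
ft_force: [-0.3, -0.4, -3.1]
opening: 0.243
```

```bash
python3 held.py 473.3 235.2
```

```text
37.6 [471.2 236.3 131.8] 0.24319147429602594 [-0.29015022 -0.43318151 -3.10446376]
go ([-0.0013, 0.0021, 0.0638], 0.001, 'now yaw 7.06')
scene end 1 159.5 lat 9.4 z-axis 1.2
scene end -1 161.7 lat 5.8 z-axis 0.3
side end -1 163.7 lat -3.0 z-axis -1.7
```

drive_tool([
  {"ax": 0,"ay": 0,"az": 0.001,"x": -0.001,"y": 0.002,"z": 0.02,"grip": 0},
  {"ax": 0,"ay": 0,"az": 0.001,"x": -0.001,"y": 0.002,"z": 0.035,"grip": 0},
  {"ax": 0,"ay": 0,"az": 0.001,"x": -0.001,"y": 0.002,"z": 0.048,"grip": 0},
  {"ax": 0,"ay": 0,"az": 0.001,"x": -0.001,"y": 0.002,"z": 0.056,"grip": 0},
  {"ax": 0,"ay": 0,"az": 0.001,"x": -0.001,"y": 0.002,"z": 0.061,"grip": 0},
  {"ax": 0,"ay": 0,"az": 0.001,"x": -0.001,"y": 0.002,"z": 0.063,"grip": 0},
  {"ax": 0,"ay": 0,"az": 0.001,"x": -0.001,"y": 0.002,"z": 0.064,"grip": 0},
])

```text
time_s: 38.4
position: [473.8, 235.4, 69.0]
ee_rot: [[-0.121, 0.993, 0.0], [0.993, 0.121, -0.0], [-0.0, 0.0, -1.0]]
ft_force: [-2.4, -3.4, 8.1]
opening: 0.245
```

```bash
python3 held.py 473.3 235.2
```

```text
38.4 [473.8 235.4  69. ] 0.24549157176951983 [-2.36680987 -3.38997291  8.13903346]
go ([-0.0001, -0.0005, 0.001], -0.0008, 'now yaw 6.95')
scene end 1 158.9 lat 8.2 z-axis 0.7
scene end -1 161.5 lat 6.0 z-axis 0.6
side end 1 127.1 lat -14.5 z-axis -34.2
side end -1 163.4 lat -4.9 z-axis -2.0
```

Contact (about +11 N relative), so it is seated. I release, rise and check everything.

drive_tool([
  {"ax": 0,"ay": 0,"az": 0,"x": 0,"y": 0,"z": 0,"grip": 0.42},
  {"ax": 0,"ay": 0,"az": 0,"x": 0,"y": 0,"z": 0,"grip": 0.42},
  {"ax": 0,"ay": 0,"az": 0,"x": 0,"y": 0,"z": 0,"grip": 0.42},
  {"ax": 0,"ay": 0,"az": 0,"x": 0,"y": 0,"z": 0,"grip": 0.42},
  {"ax": 0,"ay": 0,"az": 0,"x": 0,"y": 0,"z": -0.04,"grip": 0.42},
  {"ax": 0,"ay": 0,"az": 0,"x": 0,"y": 0,"z": -0.08,"grip": 0.42},
  {"ax": 0,"ay": 0,"az": 0,"x": 0,"y": 0,"z": -0.12,"grip": 0.42},
  {"ax": 0,"ay": 0,"az": 0,"x": 0,"y": 0,"z": -0.16,"grip": 0.42},
  {"ax": 0,"ay": 0,"az": 0,"x": 0,"y": 0,"z": -0.2,"grip": 0.42},
  {"ax": 0,"ay": 0,"az": 0,"x": 0,"y": 0,"z": -0.22,"grip": 0.42},
  {"ax": 0,"ay": 0,"az": 0,"x": 0,"y": 0,"z": -0.22,"grip": 0.42},
])

```text
time_s: 39.6
position: [474.5, 236.0, 291.6]
ee_rot: [[-0.121, 0.993, 0.005], [0.993, 0.121, 0.002], [0.001, 0.005, -1.0]]
ft_force: [0.2, -0.3, -0.3]
opening: 0.42
```

```bash
python3 seat.py; python3 btn.py b3.png; python3 car.py 2>&1 | grep -E "plate|tape"; python3 -c "
from h import *
d=get('scene');save(d,'sc8.png')
for n in ['oil_can_mid','sealant_mid','spanner_mid']: print(n,find(d,n,k=1))
d=get('side');save(d,'sd8.png')
for n in ['oil_can_mid','sealant_mid','spanner_mid']: print(n,find(d,n,k=1))"
```

```text
39.6 [474.5 236.  291.6] 0.4198660571365281
scene -70 (-200, -140) 119 ztop 98.6 lx -65.0 y [-161.2 -140.5]
scene -70 (-110, 110) 830 ztop 101.7 lx -62.8 y [-107.5  106.5]
scene -70 (140, 200) 52 ztop 98.9 lx -63.2 y [140.7 159. ]
scene 70 (-200, -140) 137 ztop 98.8 lx 73.7 y [-161.2 -140.4]
scene 70 (-110, 110) 931 ztop 102.1 lx 75.5 y [-107.7  107.3]
scene 70 (140, 200) 55 ztop 98.7 lx 75.2 y [141. 159.]
scene carrier [(0.85, [66.0, 216.0], [421.1, -255.6])] [(0.65, [265.0, 111.0], [433.9, 268.6])] hook [(0.83, [172.0, 172.0], [442.6, -15.8])]
side -70 (-200, -140) 128 ztop 95.8 lx -72.2 y [-163.  -140.4]
side -70 (-110, 110) 765 ztop 99.5 lx -73.8 y [-108.  107.]
side -70 (140, 200) 40 ztop 96.6 lx -72.6 y [140.6 159.9]
side 70 (-200, -140) 120 ztop 95.8 lx 66.3 y [-162.9 -141. ]
side 70 (-110, 110) 709 ztop 99.5 lx 64.6 y [-107.9  107.3]
side 70 (140, 200) 41 ztop 96.1 lx 64.8 y [141.  157.9]
side carrier [(0.89, [229.0, 373.0], [418.9, -263.0])] [(0.76, [172.0, 159.0], [487.9, 281.7]), (0.18, [223.0, 210.0], [538.8, 70.1])] hook [(0.79, [198.0, 264.0], [446.2, -19.2])]
([-0.4826
[... 291 characters left out ...]
14
scene plate 1136 ((506.41851806640625, -254.54421997070312), (204.226318359375, 274.6032409667969), 6.490817546844482) 8.9
  tape [ 658.1 -255.6    1.7] [ 646. -457.   -2.] [669. -19.   6.]
side plate 9246 ((502.97259521484375, -249.94410705566406), (207.7722625732422, 240.90696716308594), 6.642943859100342) 6.3
  tape [ 660.6 -219.2   -1.1] [ 650. -379.   -7.] [672. -17.   3.]
oil_can_mid [(0.57, [289.0, 253.0], [773.7, 55.9])]
sealant_mid [(0.97, [366.0, 169.0], [727.8, 326.4])]
spanner_mid [(0.64, [332.0, 218.0], [756.9, 199.3])]
oil_can_mid [(0.69, [172.0, 159.0], [489.6, 292.3])]
sealant_mid [(0.92, [256.0, 122.0], [731.3, 332.2])]
spanner_mid [(0.71, [289.0, 160.0], [766.0, 207.8])]
```

View pics/sc8.png

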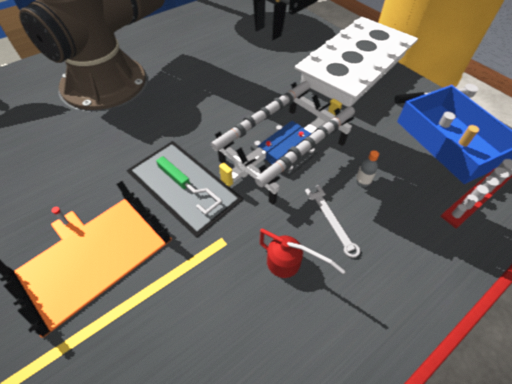

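View pics/sd8.png

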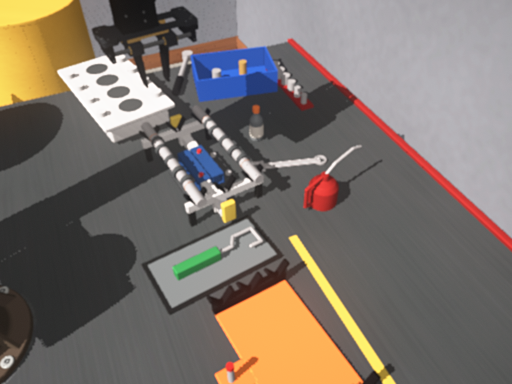

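Both views show the two shafts seated on the stand and both red buttons up. The hook is inside the mat, the carrier is empty and clear of the tape, and the bystanders haven't moved. Handing in.

```bash
python3 -c "
from workcell import r
print(r.close_job(), r.read_state()['time_s'])"
```

```text
the job is handed in; nothing more can be done
the job is handed in; nothing more can be done
```

The job is done and handed in at about 40 s of the 210 s limit. It was done in the order asked.

- **Stand arms:** I slid both out until each red button popped. Both buttons show red in both camera views in the last check.
- **Carrier:** I dragged it by its post with the hook. Its far corner ended at x ≈ 623 mm and the tape's robot-side edge is at x ≈ 650 mm, so it is wholly on the robot's side. No hand touched the carrier or the camshafts before that.
- **Hook:** It is back lying on the mat, fully inside the edge.
- **Camshafts:** Two were in the carrier. They are now seated in the -70 and +70 notch pairs. Their tops are about 97 mm up, as expected for an 85 mm axis, and they are centred to about 2 mm.
- **Bystanders:** The oil can, sealant bottle and spanner look unmoved in the final pictures.

**Disagreements in the checks:** The scene and side depth readings of the shafts' sideways position differed by about 8 mm, because each camera sees a different face of the shaft; their mean matches the notches. In one side view the network reported the oil can at a wrong place, on the stand. The picture and the scene view showed the can where it had been.

No check failed. I saw no grip slip, and nothing was knocked aside.

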